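# Open the access flap of a covered food pan for service

### The arm

A 6-joint arm with a two-finger parallel gripper is mounted at the origin on a cart in front of the work surface, level with it; the furniture and walls round the work are solid. World frame = base frame: x ahead of the robot, y to its left, z up, the work surface at z = 0. Lengths are in m, angles in rad, forces in N, time in s.
With the tool pointing down it reaches from about 0.35 to 0.875 m from the base axis. Payload 15.5 kg.
Tool frame: the origin (TCP) lies at the centre of the arm's flange, where the gripper is bolted on; the fingertips stand 173 mm ahead of it and the grasp point (between the pads) lies 155 mm ahead of it; z points along the fingers, y is the direction in which the jaws open and shut (so a half turn about z gives the same grasp; the last joint's range is limited). The gripper opens to 85 mm and grips with 20 to 120 N. Pads are 22 mm wide; open, the fingers measure 114 mm over their backs; the gripper's body (76 mm by 85 mm) begins 54 mm behind the grasp point. The pads swing forward as they close: fully open they stand 13 mm farther back than shut.
Start: joints at [1.103, 0.494, 1.345, -0, 1.302, -0.096], TCP at [0.228, 0.582, 0.405] pointing down, gripper open.
Joint ranges: [-2.91, 2.91], [-0.82, 2.16], [0.22, 2.67], [-1.22, 4.37], [0.12, 2.79], [-3.08, 3.08]. Speed limits (rad/s): [1.89, 1.89, 2.57, 3.01, 3.01, 3.01].

### API

Orientations are given as a rotation vector (axis times angle).
In Python, from plant import arm gives the robot as it stands.
- The arm moves only by the shell command python3 -m pendant 'ROWS' [OPENING] [FORCE]. ROWS is JSON, a list of rows, each an object of numbers: "tx", "ty", "tz": the shift along the world's x, y, z in mm; "wx", "wy", "wz": the turn, a rotation vector about the world's x, y, z in rad. In form: [{"tx": .., "ty": .., "tz": .., "wx": .., "wy": .., "wz": ..}, ...]. A call has 1 to 12 rows; each row shifts and turns the commanded pose from where the row before left it; what a row does not reach is not made up. A row lasts 1/12 s, in which the tool goes at most 41.7 mm and 7.16 degrees, less where a joint would pass 70% of its speed; a pose out of reach is approached as far as the arm can. A call is refused whole if a number of a shift passes 41.7 or a number of a turn 0.125, either way. A call with a gripper value outside its range is refused whole. OPENING is the closure in counts, from 0 (fully open) to 255 (shut), set as the call begins (- or left out, the last holds). The fingers move at their own pace and stop on an object; FORCE is the grip in N (left out, the last holds). Time passes only in rows, so rows that do not move let the fingers close. It gives the time, the measured TCP pose, the force and the opening at its end, in the units of the state.
- arm.get_obs(): the state, without advancing time (a new reading comes with each control period).
- arm.camera(name): name is "scene" or "top" or "wrist"; returns the picture (384x512x3 uint8, red, green, blue); there is no depth.
- arm.calibration(name): a dict with "camera_matrix" (3x3 intrinsics, pixels), "rvec" (rotation vector, rad) and "tvec" (3), from world to camera coordinates, as OpenCV has them; the wrist camera has in their place "hand_eye" (4x4, takes a point from camera to tool coordinates, whose origin is the TCP and whose axes are the flange's). Camera axes: x right, y down, z forward; pixel columns grow to the right and rows downward; lengths in m; the calibration is good to about 2 mm. The wrist camera is an equidistant fisheye: a pixel r from the principal point sees the ray r / f radians off the axis. A picture is of the moment at which its call begins: read the wrist's pose just before it. calibration takes no time and is no camera call.
- arm.finish_job(): hands the job in, once; it reports no verdict.
Trained networks look in the newest picture that a camera, given by its name, has taken for a name from the list of things; names that differ only in an ending like _2 or _b are one class to them, and where a whole thing is asked for, a point or a joint stands for the part that bears it (a point fixed in the world has none). Each returns a list of dicts, best first, with "p" (0 to 1); they miss things now and then, are a little off and sometimes report something else, mostly with a low value. They report only what shows in the picture. A call takes as long as a camera call.
- arm.masks_of(camera, target): "region" (384x512 bool, what is visible of it) and "location" ([row, column] in pixels, amid what is visible of it).
The state is a dict: "t": time; "joints": joint angles; "dq": joint speeds; "joint_torque": joint torques, N m; "eef_pos": TCP position; "eef_rot": TCP orientation; "contact_force": force on the tool from outside, world axes, zero at the start; "ft_torque": the same for the moment, N m; "finger_gap": finger opening in m.
Only numpy, scipy, OpenCV 4.12 (cv2) and the standard library are available. Lean on these libraries where they do the work, as an engineer would, in place of code of your own. Each camera call takes 0.05 s, during which the arm holds its last target.

### The job

Open the steel pan of grated carrot for service, using only the outside of the fingers: push the small swing catch on the lid's front edge fully aside towards the hinge, until it lies along the edge and no longer reaches over the flap. Then lift the flap by its upturned lip, swing it over its hinge and press it down so that it lies flat on the closed half of the lid. Do it gently: nothing is pinched or forced, the flap must not slam, the pan is not lifted or shoved away, and the things round it stay where they are.

Things in the scene. Friction and masses are not known exactly. Their poses are not given: they have to be found in the camera images.
- food_pan: the stainless food pan with its lid, 326 mm long, 177 mm wide, 152 mm high, 3 to 4 kg, standing loose on the table. Origin at the centre of its underside; x runs along the pan towards its flap end (roughly to the robot's right), y across it and away from the robot, z up. A 3 mm steel lid (334x184 mm, top face 155 mm above the table) is fixed on the rim. The half of the lid towards -x is closed and plain; the half towards +x has an opening, covered by the flap
- flap (a joint): angle of the flap about its hinge, rad: 0 shut (lying flat on the +x half of the lid), 1.57 upright, 3.14 laid over flat on the closed -x half (stop). The hinge is stiff (about 0.10 Nm of friction; the flap weighs 80 g), so the flap stays at whatever angle it is left
- flap_spine (a point): middle of the hinge barrel (9 mm thick, along the pan's y), across the middle of the lid, 156.5 mm above the table; the flap turns about this line. The flap is a flat steel leaf 2.6 mm thick and 132 mm wide whose bend lies 170 mm from this line, so that it overhangs the end of the lid by 3 mm
- flap_lip (a point): middle of the outer edge of the flap's lip, a 112 mm wide strip bent up at 45 degrees and outward from the free end of the flap; with the flap shut this point is 191 mm from the hinge line along the pan's +x and 177.5 mm above the table, and the space beneath the lip is free, so that a fingertip can get under it. It moves with the flap; when the flap is laid over, the lip hangs down past the other end of the pan
- catch (a joint): angle of the swing catch about its upright pivot, rad: near 0 it lies across the lid's front edge with its nose over the flap and holds the flap shut; it grows as the peg is pushed sideways towards the hinge (pan -x); at 1.57 it lies along the edge, its nose off the flap (free of it above 1.3; stop at 1.65). Stiff: stays where it is left, about 0.5 N at the peg moves it
- catch_peg (a point): the catch's finger peg, on the axis of the peg about 20 mm above the lid: a round steel peg 10 to 13 mm thick that stands up from 7 to 32 mm above the lid's top face, at the end of the catch's flat bar (12 mm wide), 40 mm from the pivot. At the start it sticks out in front of the pan, about 26 mm beyond the lid's edge
- catch_pivot (a point): top of the catch's bar on its pivot axis, 7.5 mm above the lid's top face; the screw head on it is 3 mm high. It stands on the front strip of the lid (pan -y side), 120 mm from the hinge line towards the flap end; the bar's short nose reaches 20 mm to the other side of it, 8 mm over the flap's edge
- ramekin_salt: small cream ramekin with white salt, 66 mm across, 38 mm high, standing in front of the pan's closed half; origin at the centre of its underside
- carrot: whole carrot, 181 mm long, about 30 mm thick, lying in front of the pan; origin at the centre of its underside
- peeler: dark green vegetable peeler, 170x25x18 mm, lying off the flap end of the pan; origin at the centre of its underside
- oil_bottle: ochre squeeze bottle with a conical nozzle, 59 mm across, 211 mm high, standing close behind the pan; origin at the centre of its underside
- ramekin_pepper: small cream ramekin with dark pepper, 66 mm across, 38 mm high, left of the pan; origin at the centre of its underside
- tasting_spoon: steel tasting spoon, 188x39x16 mm, lying left of the pan; origin at the centre of its underside
- tongs: steel tongs, 93x254x30 mm, lying well to the right of the pan; origin at the centre of their underside

How it is judged:
By the outcome, as a careful person would: the job done as asked, in the order asked, and still so for the second after the job is handed in, with the robot touching nothing.
It also fails if it takes over 54 s, if anything falls off the work surface, if the arm or the gripper's body presses on something with over 40 N, if the wrist force passes 120 N, or if a joint passes its speed limit or range.

## Working session

There is one attempt and no reset: what is moved stays moved. The work goes in short steps, Python scripts to look and compute and a shell command to move; the robot and the scene stay as the last step left them, time stands still between calls to the robot, and variables do not carry over. Pictures are saved under pics/ and viewed, and the job is handed in when it is done.

```bash
ls; mkdir -p pics; cat > h.py <<'E'
import numpy as np, cv2
from plant import arm
def snap(n,f):
    im=arm.camera(n); cv2.imwrite('pics/'+f,im[:,:,::-1]); return im
def ray(n,px):
    c=arm.calibration(n);K=np.array(c['camera_matrix'],float);R,_=cv2.Rodrigues(np.array(c['rvec'],float));t=np.array(c['tvec'],float).ravel()
    d=np.linalg.inv(K)@np.array([px[0],px[1],1.]);return -R.T@t,R.T@d
def atz(n,px,z):
    o,d=ray(n,px);return o+d*(z-o[2])/d[2]
def proj(n,P):
    c=arm.calibration(n);return cv2.projectPoints(np.array(P,float).reshape(-1,1,3),np.array(c['rvec'],float),np.array(c['tvec'],float),np.array(c['camera_matrix'],float),None)[0].reshape(-1,2)
E
python3 - <<'E'
from h import *
np.set_printoptions(precision=3,suppress=True)
for n in('scene','top','wrist'): snap(n,n+'0.png')
for n in('scene','top'):
    c=arm.calibration(n);print(n,ray(n,(256,192)))
    for t in ('food_pan','catch_peg','flap_lip','flap','catch'):
        for r in arm.masks_of(n,t)[:2]: print(n,t,round(r['p'],2),r['location'],r['region'].sum())
print(arm.get_obs())
E
```

```text
pics
scene (array([-0.06 , -0.11 ,  1.256]), array([ 0.493,  0.016, -0.87 ]))
scene food_pan 0.79 [183.0, 209.3] 6485
scene food_pan 0.68 [225.5, 279.7] 230
scene catch_peg 0.5 [207.7, 236.3] 71
scene catch_peg 0.43 [244.2, 233.7] 299
scene flap_lip 0.72 [183.6, 233.7] 2121
scene flap 0.79 [177.2, 234.5] 2198
scene flap 0.43 [236.4, 170.2] 337
scene catch 0.63 [207.6, 237.0] 85
top (array([ 0.466, -0.098,  1.618]), array([ 0.078, -0.002, -0.997]))
top food_pan 0.59 [181.1, 199.3] 7549
top catch_peg 0.28 [182.6, 201.3] 7484
top flap_lip 0.62 [185.2, 227.9] 2737
top flap 0.89 [182.4, 227.0] 2830
top catch 0.61 [215.3, 231.5] 74
top catch 0.4 [212.5, 402.0] 286
{'t': 0.65, 'joints': array([ 1.102,  0.494,  1.346, -0.   ,  1.303, -0.095]), 'dq': array([-0.001,  0.001,  0.002, -0.001,  0.001,  0.001]), 'joint_torque': array([ -0.001, -88.175, -38.417,  -0.   ,   0.001,  -0.   ]), 'eef_pos': array([0.228, 0.582, 0.405]), 'eef_rot': array([ 0.582,  3.087, -0.   ]), 'contact_force': array([ 0.036, -0.776, -0.608]), 'ft_torque': array([-0.038,  0.041,  0.029]), 'finger_gap': 0.08544900687563046}
```

```bash
python3 - <<'E'
import cv2
for n in('scene','top'):
    im=cv2.imread(f'pics/{n}0.png')[100:290,100:360]; cv2.imwrite(f'pics/{n}0c.png',cv2.resize(im,None,fx=3,fy=3,interpolation=cv2.INTER_CUBIC))
E
```

```text
(no output)
```

View pics/scene0.png

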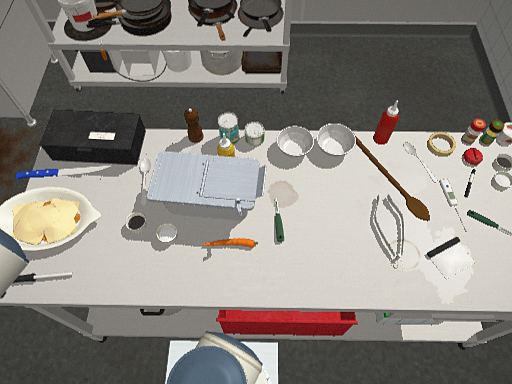

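View pics/top0.png

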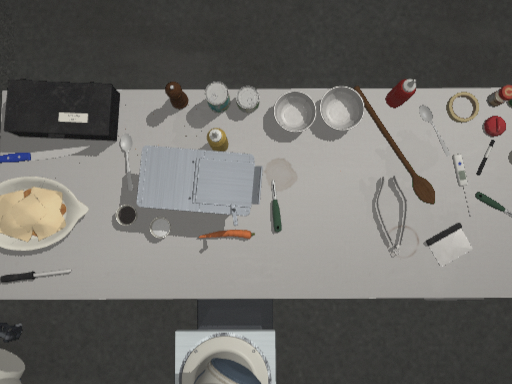

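```bash
ls pics
```

```text
scene0.png
scene0c.png
top0.png
top0c.png
wrist0.png
```

View pics/scene0c.png

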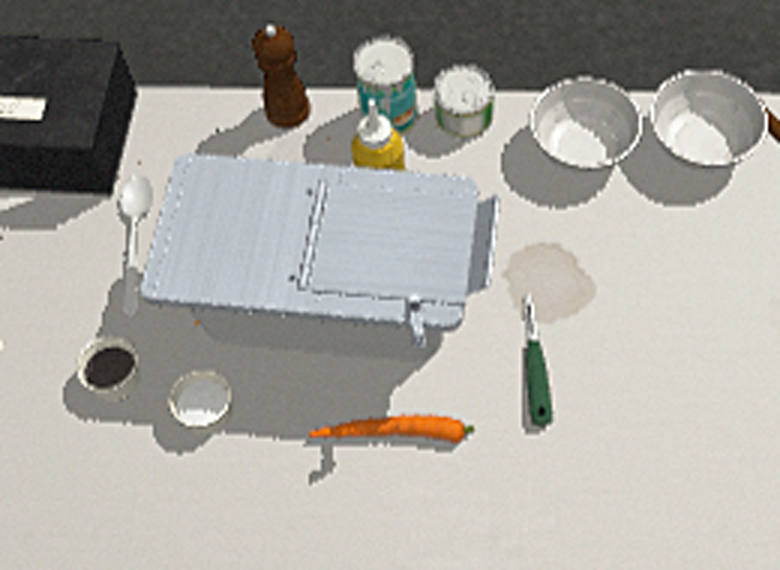

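View pics/top0c.png

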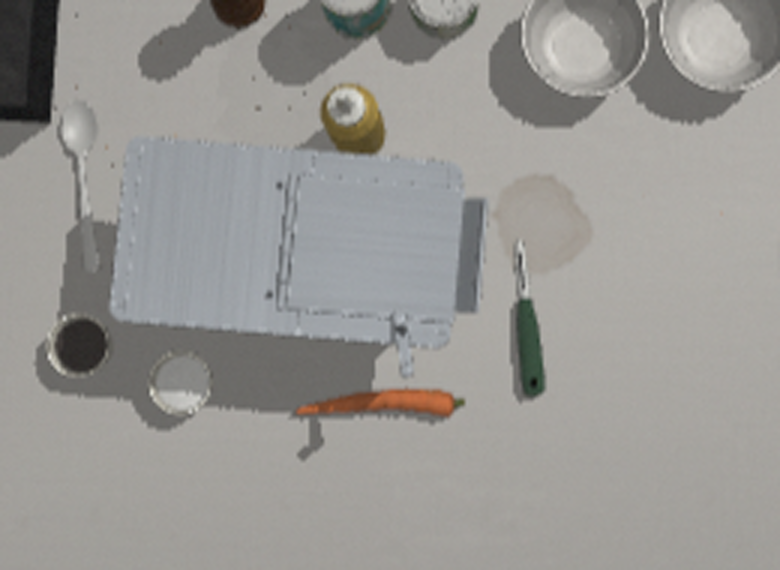

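```bash
cat > fit.py <<'E'
from h import *
from scipy.optimize import least_squares
np.set_printoptions(precision=3,suppress=True)
# pan-frame pts
L={'lipA':(.191,.056,.1775),'lipB':(.191,-.056,.1775),'piv':(.12,-.078,.1625),'hA':(0,.066,.158),'hB':(0,-.066,.158),
 'eT':(0,.092,.155),'eB':(0,-.092,.155),'eL':(-.167,0,.155)}
obs={'top':{'lipA':(485,198),'lipB':(474,313),'piv':(400,325),'hA':(295,174),'hB':(284,308)},
'scene':{'lipA':(498,197),'lipB':(490,290),'piv':(414,300),'hA':(324,182),'hB':(304,290)}}
def W(p,P):
    P=np.atleast_2d(P);c,s=np.cos(p[2]),np.sin(p[2]);return np.c_[p[0]+c*P[:,0]-s*P[:,1],p[1]+s*P[:,0]+c*P[:,1],P[:,2]]
def f(p,cams=('top','scene')):
    r=[]
    for n in cams:
        for k,v in obs[n].items(): r.append(proj(n,W(p,L[k]))[0]-(100+np.array(v)/3))
    return np.concatenate(r)
if __name__=='__main__':
    for cams in (('top',),('scene',),('top','scene')):
        s=least_squares(lambda p:f(p,cams),[.5,0,-1.57]);print(cams,s.x,s.fun.reshape(-1,2).tolist() if 0 else np.abs(s.fun).max())
    p=s.x;print(f(p).reshape(-1,2))
    for n in('top','scene'):
        im=cv2.imread(f'pics/{n}0.png');im=cv2.resize(im[100:290,100:360],None,fx=3,fy=3,interpolation=cv2.INTER_CUBIC)
        def dr(Q,c):
            q=((proj(n,W(p,Q))-100)*3+1).astype(int);cv2.polylines(im,[q],True,c,1)
        dr([(-.167,-.092,.155),(.167,-.092,.155),(.167,.092,.155),(-.167,.092,.155)],(0,0,255))
        dr([(0,-.066,.157),(.17,-.066,.157),(.191,-.056,.1775),(.191,.056,.1775),(.17,.066,.157),(0,.066,.157)],(0,200,0))
        dr([(.12,-.118,.162),(.12,-.118,.187)],(255,0,255));cv2.imwrite(f'pics/{n}fit.png',im)
    for n,z in(('carrot',.015),('ramekin_salt',.02),('ramekin_pepper',.02),('oil_bottle',.1),('peeler',.01)):
        pass
    for nm,P in(('peg',(.12,-.118,.175)),('piv',L['piv']),('hinge',(0,0,.1565)),('lip',(.191,0,.1775))):print(nm,W(p,P))
    for nm,u in(('carrot tail',(295,411)),('carrot head',(465,402)),('salt',(182,383)),('peelertip',(519,240)),('peelerend',(532,390))):print(nm,atz('top',(100+u[0]/3,100+u[1]/3),.02))
E
python3 fit.py
```

```text
('top',) [ 0.617  0.076 -1.662] 1.4287640237062647
('scene',) [ 0.613  0.074 -1.663] 2.316594915414015
('top', 'scene') [ 0.615  0.075 -1.662] 1.9796840405493015
[[ 0.768  0.221]
 [ 1.111  0.303]
 [ 0.782  1.98 ]
 [-0.301  0.142]
 [-0.981  0.054]
 [ 0.081 -1.372]
 [-0.871 -1.602]
 [ 0.494  1.594]
 [-0.325 -0.772]
 [-0.817 -1.409]]
peg [[ 0.487 -0.034  0.175]]
piv [[ 0.526 -0.037  0.163]]
hinge [[0.615 0.075 0.157]]
lip [[ 0.598 -0.115  0.177]]
carrot tail [0.448 0.083 0.02 ]
carrot head [ 0.457 -0.098  0.02 ]
salt [0.478 0.203 0.02 ]
peelertip [ 0.629 -0.156  0.02 ]
peelerend [ 0.469 -0.169  0.02 ]
```

View pics/topfit.png

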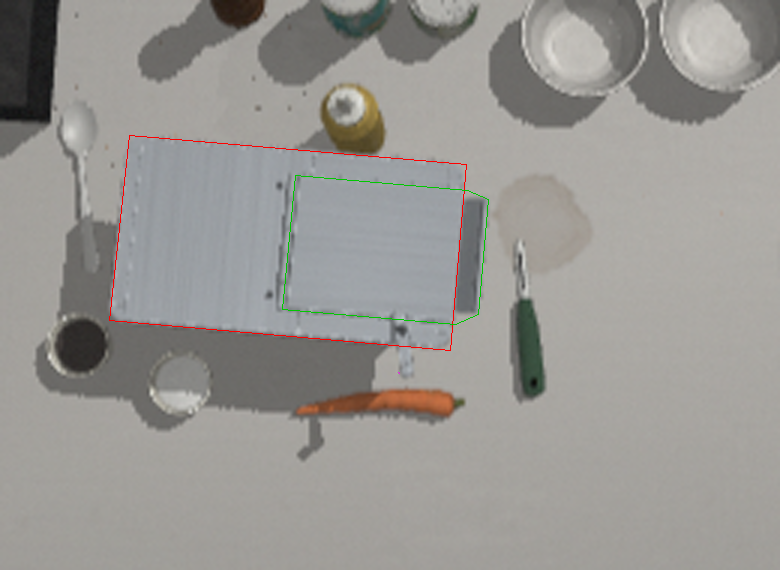

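View pics/scenefit.png

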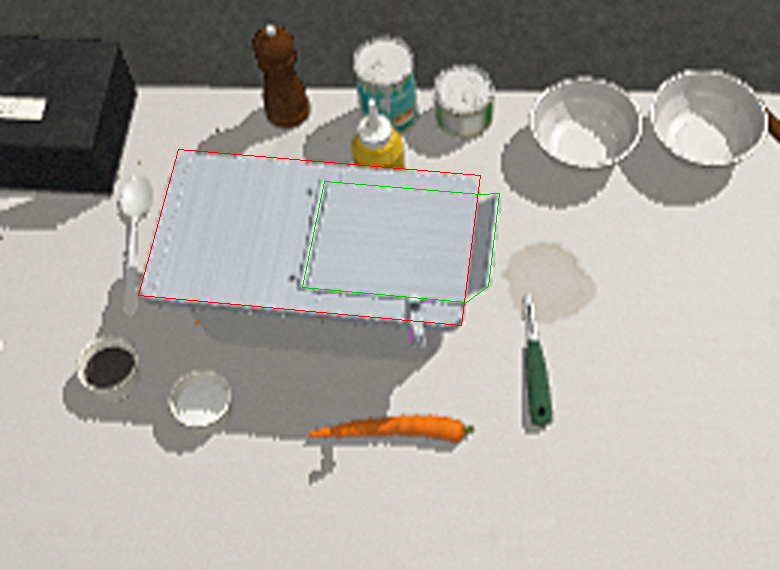

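View pics/wrist0.png

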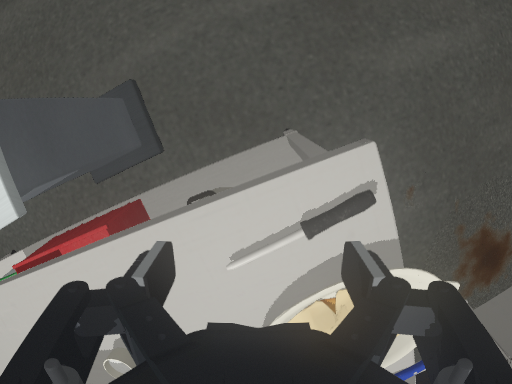

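```bash
python3 -m pendant '[{"tx":12.8,"ty":-32,"wz":-0.064},{"tx":12.8,"ty":-32,"wz":-0.064},{"tx":12.8,"ty":-32,"wz":-0.064},{"tx":12.8,"ty":-32,"wz":-0.064},{"tx":12.8,"ty":-32,"wz":-0.064},{"tx":12.8,"ty":-32,"wz":-0.064},{"tx":12.8,"ty":-32,"wz":-0.064},{"tx":12.8,"ty":-32,"wz":-0.064},{"tx":12.8,"ty":-32,"wz":-0.064},{"tx":12.8,"ty":-32,"wz":-0.064}]' 255 20
python3 -m pendant '[{"tx":12.8,"ty":-32,"wz":-0.064},{"tx":12.8,"ty":-32,"wz":-0.064},{"tx":12.8,"ty":-32,"wz":-0.064},{"tx":12.8,"ty":-32,"wz":-0.064},{"tx":12.8,"ty":-32,"wz":-0.064},{"tx":12.8,"ty":-32,"wz":-0.064},{"tx":12.8,"ty":-32,"wz":-0.064},{"tx":12.8,"ty":-32,"wz":-0.064},{"tx":12.8,"ty":-32,"wz":-0.064},{"tx":12.8,"ty":-32,"wz":-0.064},{}]'
cat >> h.py <<'E'
from scipy.spatial.transform import Rotation as Ro
PAN=np.array([.615,.075,-1.662])
def w2p(P):
    P=np.atleast_2d(P)-[PAN[0],PAN[1],0];c,s=np.cos(PAN[2]),np.sin(PAN[2]);return np.c_[c*P[:,0]+s*P[:,1],-s*P[:,0]+c*P[:,1],P[:,2]]
def p2w(P):
    P=np.atleast_2d(P);c,s=np.cos(PAN[2]),np.sin(PAN[2]);return np.c_[PAN[0]+c*P[:,0]-s*P[:,1],PAN[1]+s*P[:,0]+c*P[:,1],P[:,2]]
def st():
    o=arm.get_obs();R=Ro.from_rotvec(o['eef_rot']).as_matrix();tip=o['eef_pos']+.173*R[:,2]
    np.set_printoptions(precision=4,suppress=True)
    print('t',round(o['t'],2),'tcp',o['eef_pos'],'tip',tip,'tip_pan',w2p(tip)[0]*1e3,'\nR',R.tolist() and R.round(3).tolist(),'F',o['contact_force'].round(1),'q',o['joints'].round(2),'gap',round(o['finger_gap'],4))
    return o,R,tip
E
python3 - <<'E'
from h import *
st()
for n in('top','scene','wrist'):snap(n,n+'1.png')
im=cv2.imread('pics/top0.png')
# peg in top0: circle
print(w2p(atz('top',(100+406/3,100+371/3),.180)),w2p(atz('scene',(100+419/3,100+336/3),.180)))
for n in('top','scene'):
    im=cv2.imread(f'pics/{n}1.png')[130:280,140:320] if n=='top' else cv2.imread(f'pics/{n}1.png')[130:280,140:320]
    cv2.imwrite(f'pics/{n}1c.png',cv2.resize(im,None,fx=4,fy=4,interpolation=cv2.INTER_CUBIC))
E
```

```text
t 0.65 tcp [0.2276 0.5821 0.4047] tip [0.2276 0.582  0.2317] tip_pan [-469.6602 -431.9352  231.6767] 
R [[-0.931, 0.364, -0.0], [0.364, 0.931, -0.0], [-0.0, -0.0, -1.0]] F [ 0.  -0.8 -0.6] q [ 1.1   0.49  1.35 -0.    1.3  -0.1 ] gap 0.0854
[[ 0.1275 -0.1166  0.18  ]] [[ 0.1298 -0.1215  0.18  ]]invalid input
invalid input
```

View pics/top1c.png

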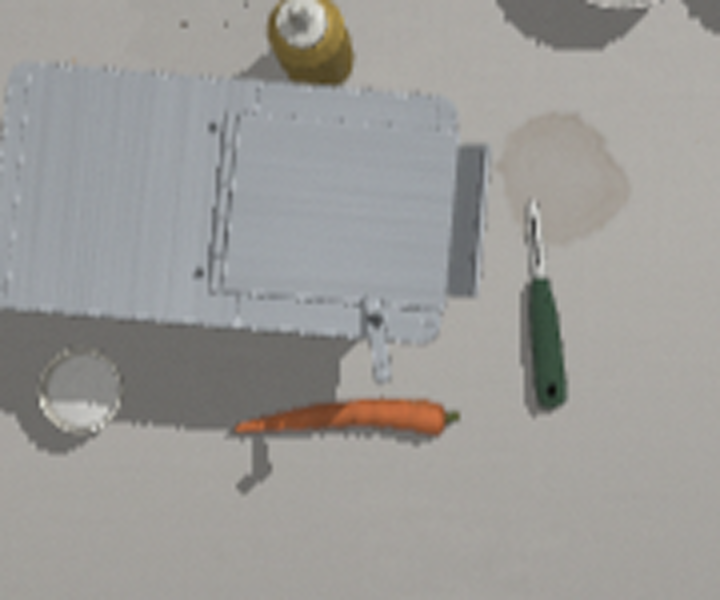

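View pics/scene1c.png

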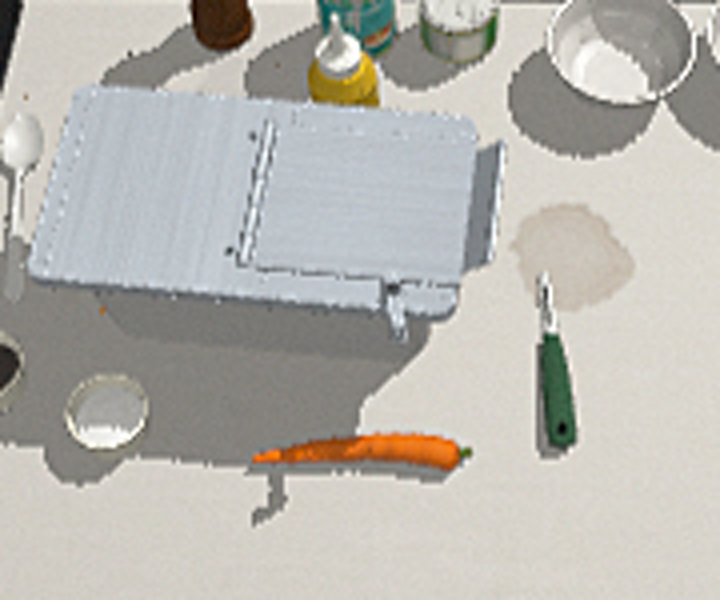

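View pics/wrist1.png

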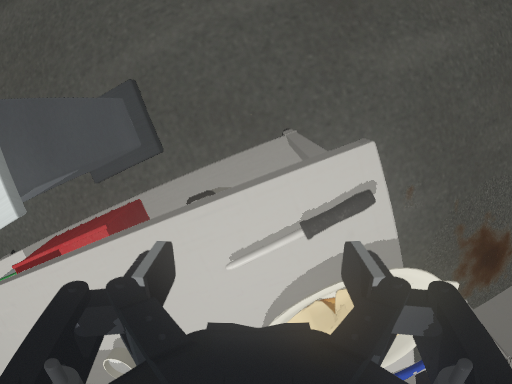

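```bash
python3 -m pendant '[{"tx":12.8,"ty":-32,"tz":0,"wx":0,"wy":0,"wz":-0.064},{"tx":12.8,"ty":-32,"tz":0,"wx":0,"wy":0,"wz":-0.064}]' 255 20
```

```text
t: 0.97
eef_pos: [0.2529, 0.5181, 0.4043]
eef_rot: [0.779, 3.043, 0.001]
contact_force: [1.0, -0.3, 0.1]
finger_gap: 0.0642
```

```bash
python3 -m pendant '[{"tx":12.8,"ty":-32.9,"tz":0,"wx":0,"wy":0,"wz":-0.0645},{"tx":12.8,"ty":-32.9,"tz":0,"wx":0,"wy":0,"wz":-0.0645},{"tx":12.8,"ty":-32.9,"tz":0,"wx":0,"wy":0,"wz":-0.0645},{"tx":12.8,"ty":-32.9,"tz":0,"wx":0,"wy":0,"wz":-0.0645},{"tx":12.8,"ty":-32.9,"tz":0,"wx":0,"wy":0,"wz":-0.0645},{"tx":12.8,"ty":-32.9,"tz":0,"wx":0,"wy":0,"wz":-0.0645},{"tx":12.8,"ty":-32.9,"tz":0,"wx":0,"wy":0,"wz":-0.0645},{"tx":12.8,"ty":-32.9,"tz":0,"wx":0,"wy":0,"wz":-0.0645},{"tx":12.8,"ty":-32.9,"tz":0,"wx":0,"wy":0,"wz":-0.0645}]'
python3 -m pendant '[{"tx":12.8,"ty":-32.9,"tz":0,"wx":0,"wy":0,"wz":-0.0645},{"tx":12.8,"ty":-32.9,"tz":0,"wx":0,"wy":0,"wz":-0.0645},{"tx":12.8,"ty":-32.9,"tz":0,"wx":0,"wy":0,"wz":-0.0645},{"tx":12.8,"ty":-32.9,"tz":0,"wx":0,"wy":0,"wz":-0.0645},{"tx":12.8,"ty":-32.9,"tz":0,"wx":0,"wy":0,"wz":-0.0645},{"tx":12.8,"ty":-32.9,"tz":0,"wx":0,"wy":0,"wz":-0.0645},{"tx":12.8,"ty":-32.9,"tz":0,"wx":0,"wy":0,"wz":-0.0645},{"tx":12.8,"ty":-32.9,"tz":0,"wx":0,"wy":0,"wz":-0.0645},{"tx":12.8,"ty":-32.9,"tz":0,"wx":0,"wy":0,"wz":-0.0645},{"tx":0,"ty":0,"tz":0,"wx":0,"wy":0,"wz":0}]'
python3 - <<'E'
from h import *
st()
for n in('top','scene','wrist'):snap(n,n+'2.png')
for n in('top','scene'):
    im=cv2.imread(f'pics/{n}2.png')[100:280,150:330]
    cv2.imwrite(f'pics/{n}2c.png',cv2.resize(im,None,fx=3.3,fy=3.3,interpolation=cv2.INTER_CUBIC))
E
```

```text
t: 1.72
eef_pos: [0.3686, 0.2204, 0.4049]
eef_rot: [1.621, 2.691, 0.001]
contact_force: [0.9, 0.9, 0.6]
finger_gap: 0.0001
t: 2.55
eef_pos: [0.4857, -0.0789, 0.4049]
eef_rot: [2.326, 2.107, 0.001]
contact_force: [-1.1, 0.6, -0.2]
finger_gap: 0.0004
t 2.55 tcp [ 0.4857 -0.0789  0.4049] tip [ 0.4861 -0.0792  0.2319] tip_pan [ 165.2727 -114.3687  231.8818] 
R [[0.098, 0.995, 0.002], [0.995, -0.098, -0.002], [-0.002, 0.002, -1.0]] F [-1.1  0.6 -0.2] q [-0.28  0.31  1.67 -0.    1.17 -0.18] gap 0.0004
```

View pics/scene2c.png

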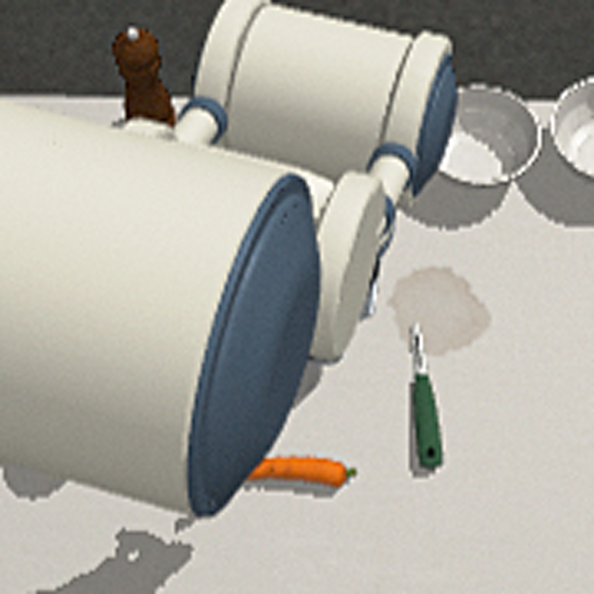

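View pics/wrist2.png

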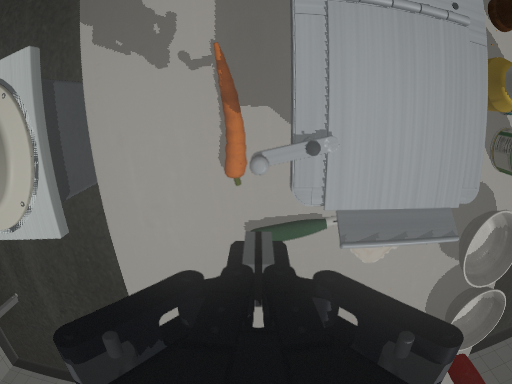

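```bash
cat >> h.py <<'E'
def wray(px,o):
    c=arm.calibration('wrist');K=np.array(c['camera_matrix'],float);H=np.array(c['hand_eye'],float)
    x=(px[0]-K[0,2])/K[0,0];y=(px[1]-K[1,2])/K[1,1];r=np.hypot(x,y);d=np.array([np.sin(r)*x/r,np.sin(r)*y/r,np.cos(r)])
    R=Ro.from_rotvec(o['eef_rot']).as_matrix();return o['eef_pos']+R@H[:3,3],R@(H[:3,:3]@d)
def watz(px,z,o):
    a,d=wray(px,o);return a+d*(z-a[2])/d[2]
E
python3 - <<'E'
from h import *
o,_,_=st()
for n,px,z in(('pegtop',(260,165),.187),('piv',(313,148),.1655),('lipB',(340,246),.1775),('lipA',(458,241),.1775),('bendB',(337,210),.157),('bendA',(453,207),.157),('hB',(378,0),.160),('hA',(467,20),.16),('lidcorner front',(293,195),.155)):
    P=watz(px,z,o);print(n,P,w2p(P)[0]*1e3)
print(arm.calibration('wrist')['hand_eye'])
E
```

```text
t 2.7 tcp [ 0.4835 -0.0743  0.4045] tip [ 0.4834 -0.0742  0.2315] tip_pan [ 160.5724 -117.474   231.5334] 
R [[0.091, 0.996, -0.0], [0.996, -0.091, 0.0], [0.0, -0.0, -1.0]] F [-0.7  0.5 -0.4] q [-0.27  0.3   1.67  0.    1.17 -0.18] gap -0.0002
pegtop [ 0.4878 -0.0381  0.187 ] [ 124.1885 -116.3283  187.    ]
piv [ 0.5263 -0.0331  0.1655] [115.7254 -78.448  165.5   ]
lipB [ 0.5422 -0.1063  0.1775] [187.1625 -55.9608 177.5   ]
lipA [ 0.6541 -0.1186  0.1775] [189.278   56.5542 177.5   ]
bendB [ 0.545  -0.0848  0.157 ] [165.5401 -55.1448 157.    ]
bendA [ 0.6587 -0.0945  0.157 ] [164.8646  58.925  157.    ]
hB [0.5891 0.0794 0.16  ] [ -1.9973 -26.1691 160.    ]
hA [0.6767 0.0728 0.16  ] [ -3.4636  61.6432 160.    ]
lidcorner front [ 0.5107 -0.0698  0.155 ] [153.662  -90.6698 155.    ]
[[-0.0016 -0.9602 -0.2794  0.0716]
 [ 1.     -0.0017  0.     -0.0002]
 [-0.0005 -0.2794  0.9602  0.0308]
 [ 0.      0.      0.      1.    ]]
```

```bash
sed -i 's/^PAN=.*/PAN=np.array([.6153,.078,-1.662])/' h.py
python3 -m pendant '[{"tx":0,"ty":0,"tz":-20,"wx":0,"wy":0,"wz":0},{"tx":0,"ty":0,"tz":-20,"wx":0,"wy":0,"wz":0},{"tx":0,"ty":0,"tz":-14,"wx":0,"wy":0,"wz":0},{"tx":0,"ty":0,"tz":-6,"wx":0,"wy":0,"wz":0},{"tx":0.7,"ty":7.7,"tz":0,"wx":0,"wy":0,"wz":0},{"tx":0.7,"ty":7.7,"tz":0,"wx":0,"wy":0,"wz":0},{"tx":0.7,"ty":4,"tz":0,"wx":0,"wy":0,"wz":0},{"tx":0,"ty":3.6,"tz":0,"wx":0,"wy":0,"wz":0},{"tx":0,"ty":0,"tz":0,"wx":0,"wy":0,"wz":0}]'
python3 - <<'E'
from h import *
o,_,_=st();snap('wrist','wrist3.png')
E
```

```text
t: 3.45
eef_pos: [0.4859, -0.0502, 0.3454]
eef_rot: [2.318, 2.119, 0.001]
contact_force: [-0.2, -0.3, 0.1]
finger_gap: -0.0003
t 3.45 tcp [ 0.4859 -0.0502  0.3454] tip [ 0.4861 -0.0502  0.1724] tip_pan [ 139.4508 -117.0127  172.3634] 
R [[0.09, 0.996, 0.001], [0.996, -0.09, -0.0], [-0.0, 0.001, -1.0]] F [-0.2 -0.3  0.1] q [-0.23  0.38  1.75  0.    1.01 -0.14] gap -0.0003
```

View pics/wrist3.png

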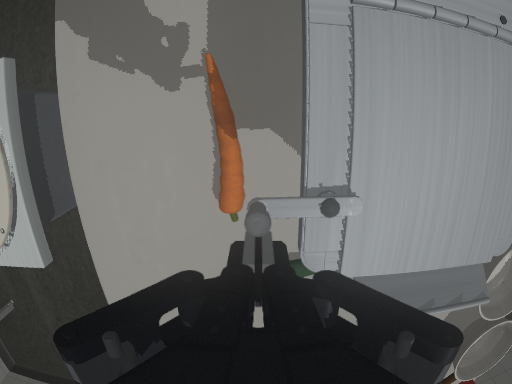

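```bash
python3 -m pendant '[{"tx":-0.7,"ty":5.5,"tz":0,"wx":0,"wy":0,"wz":0},{"tx":-0.7,"ty":5.5,"tz":0,"wx":0,"wy":0,"wz":0},{"tx":-0.7,"ty":5.5,"tz":0,"wx":0,"wy":0,"wz":0},{"tx":-0.6,"ty":5.4,"tz":0,"wx":0,"wy":0,"wz":0},{"tx":2,"ty":5.2,"tz":0,"wx":0,"wy":0,"wz":0},{"tx":2,"ty":5.2,"tz":0,"wx":0,"wy":0,"wz":0},{"tx":2.1,"ty":5.1,"tz":0,"wx":0,"wy":0,"wz":0},{"tx":2.1,"ty":5.1,"tz":0,"wx":0,"wy":0,"wz":0},{"tx":0,"ty":0,"tz":0,"wx":0,"wy":0,"wz":0}]'
python3 - <<'E'
from h import *
o,_,_=st();snap('wrist','wrist4.png')
E
```

```text
t: 4.25
eef_pos: [0.4916, -0.0078, 0.3446]
eef_rot: [-2.32, -2.119, -0.0]
contact_force: [-0.5, 1.0, 0.8]
finger_gap: -0.0001
t 4.25 tcp [ 0.4916 -0.0078  0.3446] tip [ 0.4917 -0.0077  0.1716] tip_pan [  96.6387 -115.3079  171.6393] 
R [[0.09, 0.996, 0.0], [0.996, -0.09, 0.0], [0.0, 0.0, -1.0]] F [-0.5  1.   0.8] q [-0.14  0.38  1.74  0.    1.01 -0.05] gap -0.0001
```

View pics/wrist4.png

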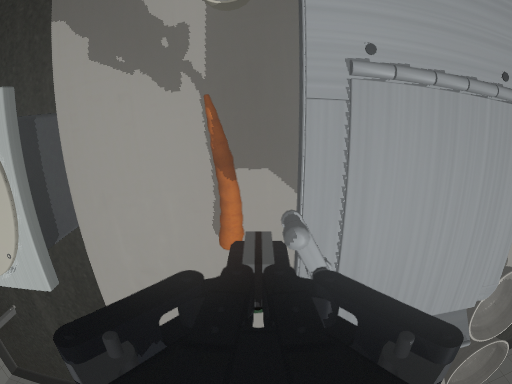

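```bash
python3 -m pendant '[{"tx":4.6,"ty":4.7,"tz":0,"wx":0,"wy":0,"wz":0},{"tx":4.7,"ty":4.8,"tz":0,"wx":0,"wy":0,"wz":0},{"tx":5.3,"ty":3,"tz":0,"wx":0,"wy":0,"wz":0},{"tx":5.3,"ty":2.9,"tz":0,"wx":0,"wy":0,"wz":0},{"tx":0,"ty":0,"tz":0,"wx":0,"wy":0,"wz":0}]'
python3 - <<'E'
from h import *
o,_,_=st();snap('wrist','wrist5.png')
E
```

```text
t: 4.72
eef_pos: [0.5123, 0.0073, 0.3447]
eef_rot: [2.319, 2.118, 0.001]
contact_force: [0.2, -0.7, -0.2]
finger_gap: 0.0002
t 4.72 tcp [0.5123 0.0073 0.3447] tip [0.5124 0.0073 0.1717] tip_pan [ 79.8049 -95.9842 171.6994] 
R [[0.091, 0.996, 0.001], [0.996, -0.091, 0.0], [0.0, 0.001, -1.0]] F [ 0.2 -0.7 -0.2] q [-0.1   0.41  1.7   0.    1.04 -0.01] gap 0.0002
```

View pics/wrist5.png

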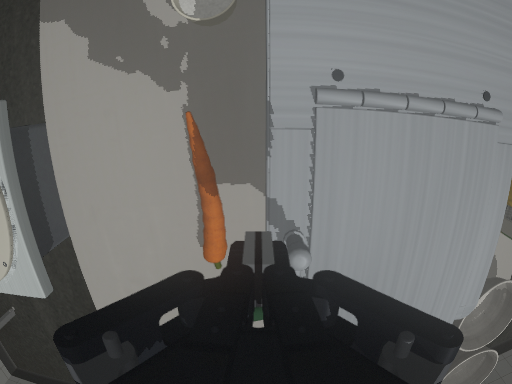

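```bash
python3 - <<'E'
from h import *
o,_,_=st()
p=w2p(watz((298,260),.187,o))[0]*1e3;print(p,np.arctan2(120-p[0],-78-p[1]) )
for q in((245,262),(273,262)): print(w2p(watz(q,.172,o))[0]*1e3)
E
python3 -m pendant '[{"tx":-5,"ty":-5,"tz":0,"wx":0,"wy":0,"wz":0},{"tx":-5,"ty":-10,"tz":0,"wx":0,"wy":0,"wz":0},{"tx":0,"ty":-10,"tz":15,"wx":0,"wy":0,"wz":0},{"tx":0,"ty":-15,"tz":20,"wx":0,"wy":0,"wz":0},{"tx":0,"ty":-20,"tz":20,"wx":0,"wy":0,"wz":0},{"tx":0,"ty":0,"tz":0,"wx":0,"wy":0,"wz":0}]'
python3 - <<'E'
from h import *
o,_,_=st();snap('wrist','wrist6.png')
E
```

```text
t 4.77 tcp [0.5117 0.007  0.3446] tip [0.5118 0.007  0.1716] tip_pan [ 80.101  -96.6087 171.6047] 
R [[0.09, 0.996, 0.0], [0.996, -0.09, 0.0], [0.0, 0.0, -1.0]] F [0.  0.8 0.3] q [-0.1   0.41  1.7   0.    1.04 -0.01] gap -0.0004
[ 79.0178 -77.3514 187.    ] 1.5866209858889506
[  88.3495 -103.8847  172.    ]
[ 88.3809 -88.6765 172.    ]
t: 5.27
eef_pos: [0.5012, -0.0564, 0.4029]
eef_rot: [2.318, 2.113, 0.003]
contact_force: [0.3, 0.0, 1.0]
finger_gap: 0.0003
t 5.27 tcp [ 0.5012 -0.0564  0.4029] tip [ 0.502  -0.0568  0.2299] tip_pan [ 144.5235 -100.5258  229.9214] 
R [[0.092, 0.996, 0.005], [0.996, -0.092, -0.002], [-0.002, 0.005, -1.0]] F [0.3 0.  1. ] q [-0.23  0.33  1.64 -0.    1.17 -0.14] gap 0.0003
```

View pics/wrist6.png

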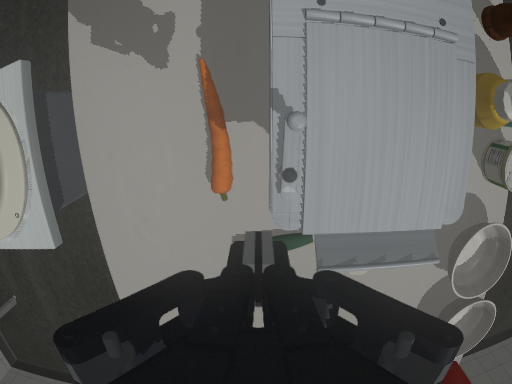

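```bash
python3 - <<'E'
from h import *
o,_,_=st();snap('wrist','wrist7.png')
for n,px,z in(('pegtop',(297,120),.187),('piv',(289,175),.1655),('lipB',(316,270),.1775),('lipA',(439,263),.1775),('bendB',(315,234),.157),('bendA',(435,229),.157),('hB',(307,14),.158),('hA',(456,37),.158)):
    P=watz(px,z,o);print(n,P,w2p(P)[0]*1e3)
E
```

```text
t 5.32 tcp [ 0.5009 -0.0553  0.4013] tip [ 0.5014 -0.0555  0.2283] tip_pan [ 143.2932 -101.2588  228.2722] 
R [[0.093, 0.996, 0.003], [0.996, -0.093, -0.001], [-0.001, 0.003, -1.0]] F [-0.2  0.  -0.3] q [-0.23  0.33  1.64 -0.    1.17 -0.13] gap -0.0001
pegtop [0.5314 0.0074 0.187 ] [ 77.991  -77.0819 187.    ]
piv [ 0.5258 -0.032   0.1655] [117.6478 -79.1466 165.5   ]
lipB [ 0.541  -0.1045  0.1775] [188.4746 -57.3474 177.5   ]
lipA [ 0.6524 -0.1171  0.1775] [190.8853  54.7106 177.5   ]
bendB [ 0.5443 -0.0836  0.157 ] [167.4075 -55.9815 157.    ]
bendA [ 0.6567 -0.0939  0.157 ] [167.4599  56.8956 157.    ]
hB [0.55   0.0841 0.158 ] [ -0.1002 -65.6212 158.    ]
hA [0.6786 0.0732 0.158 ] [ -0.9334  63.4461 158.    ]
```

View pics/wrist7.png

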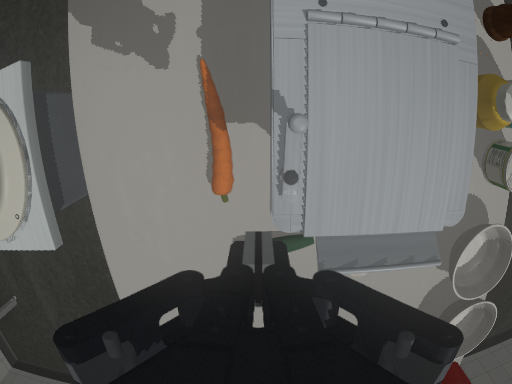

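```bash
python3 -m pendant '[{"tx":6.6,"ty":-20,"tz":0,"wx":0.0869,"wy":-0.0079,"wz":0},{"tx":6.6,"ty":-20,"tz":0,"wx":0.0869,"wy":-0.0079,"wz":0},{"tx":6.6,"ty":-20,"tz":0,"wx":0.0869,"wy":-0.0079,"wz":0},{"tx":6.6,"ty":-20,"tz":0,"wx":0.0869,"wy":-0.0079,"wz":0},{"tx":6.6,"ty":-20,"tz":0,"wx":0.0869,"wy":-0.0079,"wz":0},{"tx":6.6,"ty":-20,"tz":0,"wx":0.0869,"wy":-0.0079,"wz":0},{"tx":6.6,"ty":-20,"tz":0,"wx":0.0869,"wy":-0.0079,"wz":0},{"tx":6.6,"ty":-20,"tz":0,"wx":0.0869,"wy":-0.0079,"wz":0},{"tx":6.6,"ty":-20,"tz":0,"wx":0.0869,"wy":-0.0079,"wz":0},{"tx":6.6,"ty":-20,"tz":0,"wx":0.0869,"wy":-0.0079,"wz":0},{"tx":6.6,"ty":-20,"tz":0,"wx":0.0869,"wy":-0.0079,"wz":0},{"tx":6.6,"ty":-20,"tz":0,"wx":0.0869,"wy":-0.0079,"wz":0}]'
python3 -m pendant '[{"tx":0,"ty":0,"tz":0,"wx":0,"wy":0,"wz":0},{"tx":0,"ty":0,"tz":0,"wx":0,"wy":0,"wz":0}]'
python3 - <<'E'
from h import *
o,R,_=st();snap('wrist','wrist8.png')
print('body dir pan',w2p(-R[:,2]+[PAN[0],PAN[1],0]))
E
```

```text
t: 6.37
eef_pos: [0.5802, -0.294, 0.3985]
eef_rot: [-1.664, -1.517, -0.965]
contact_force: [0.7, -0.5, -0.7]
finger_gap: -0.0004
t: 6.53
eef_pos: [0.5801, -0.2938, 0.3976]
eef_rot: [-1.668, -1.518, -0.961]
contact_force: [-0.2, 0.1, 0.2]
finger_gap: 0.0003
t 6.53 tcp [ 0.5801 -0.2938  0.3976] tip [ 0.5937 -0.1445  0.3113] tip_pan [223.5726  -1.2458 311.2623] 
R [[0.049, 0.996, 0.079], [0.497, -0.092, 0.863], [0.866, -0.003, -0.499]] F [-0.2  0.1  0.2] q [-0.74  0.7   1.19  0.83  1.91 -0.63] gap 0.0003
body dir pan [[0.8665 0.0004 0.4993]]
```

View pics/wrist8.png

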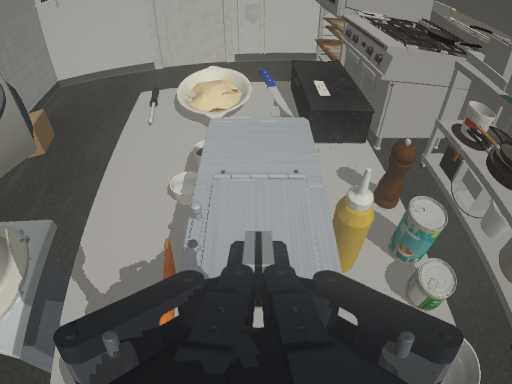

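```bash
python3 -m pendant '[{"tx":0,"ty":0,"tz":-25,"wx":0,"wy":0,"wz":0},{"tx":0,"ty":0,"tz":-25,"wx":0,"wy":0,"wz":0},{"tx":0,"ty":0,"tz":-25,"wx":0,"wy":0,"wz":0},{"tx":0,"ty":0,"tz":-25,"wx":0,"wy":0,"wz":0},{"tx":0,"ty":0,"tz":-25,"wx":0,"wy":0,"wz":0},{"tx":0,"ty":0,"tz":-20,"wx":0,"wy":0,"wz":0},{"tx":0,"ty":0,"tz":-11,"wx":0,"wy":0,"wz":0},{"tx":0,"ty":0,"tz":0,"wx":0,"wy":0,"wz":0}]'
python3 - <<'E'
from h import *
o,R,_=st();snap('wrist','wrist9.png')
im=snap('scene','scene9.png');cv2.imwrite('pics/scene9c.png',cv2.resize(im[100:280,150:350,::-1],None,fx=3.3,fy=3.3,interpolation=cv2.INTER_CUBIC))
for n,px,z in ():pass
E
```

```text
t: 7.25
eef_pos: [0.5799, -0.2919, 0.2419]
eef_rot: [-1.666, -1.52, -0.959]
contact_force: [-0.2, 0.4, -0.9]
finger_gap: -0.0002
t 7.25 tcp [ 0.5799 -0.2919  0.2419] tip [ 0.5931 -0.1426  0.1555] tip_pan [221.7209  -2.0579 155.5186] 
R [[0.048, 0.996, 0.076], [0.497, -0.09, 0.863], [0.866, -0.003, -0.5]] F [-0.2  0.4 -0.9] q [-0.73  0.88  1.29  0.77  1.72 -0.84] gap -0.0002
```

View pics/wrist9.png

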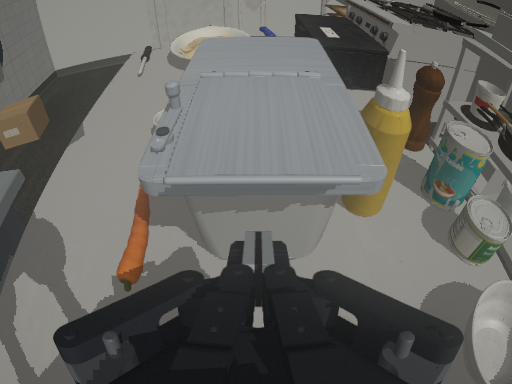

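View pics/scene9c.png

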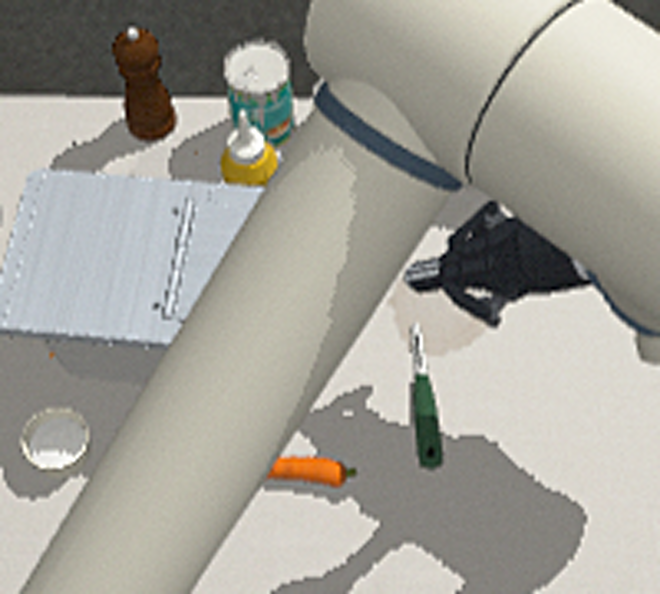

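```bash
python3 -m pendant '[{"tx":0.5,"ty":5,"tz":-7,"wx":0,"wy":0,"wz":0},{"tx":0.9,"ty":10,"tz":0,"wx":0,"wy":0,"wz":0},{"tx":0.9,"ty":10,"tz":0,"wx":0,"wy":0,"wz":0},{"tx":0.9,"ty":7,"tz":0,"wx":0,"wy":0,"wz":0},{"tx":0.4,"ty":4,"tz":0,"wx":0,"wy":0,"wz":0},{"tx":0,"ty":0,"tz":0,"wx":0,"wy":0,"wz":0},{"tx":0,"ty":0,"tz":0,"wx":0,"wy":0,"wz":0}]'
python3 - <<'E'
from h import *
o,R,_=st();snap('wrist','wrist10.png')
E
```

```text
t: 7.93
eef_pos: [0.5841, -0.257, 0.2369]
eef_rot: [-1.667, -1.523, -0.962]
contact_force: [-0.7, 0.6, 0.4]
finger_gap: 0.0004
t 7.93 tcp [ 0.5841 -0.257   0.2369] tip [ 0.5976 -0.1078  0.1504] tip_pan [186.623   -0.7434 150.3776] 
R [[0.045, 0.996, 0.078], [0.498, -0.09, 0.862], [0.866, -0.0, -0.5]] F [-0.7  0.6  0.4] q [-0.69  0.87  1.34  0.8   1.66 -0.85] gap 0.0004
```

View pics/wrist10.png

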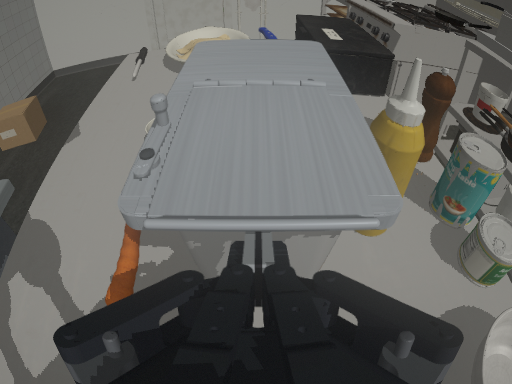

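```bash
cat > plan.py <<'E'
from h import *
# waypoints: (phi deg, radial, h, alpha deg) ; n rows
def tcp(phi,r,h,al):
    p,a=np.radians([phi,al]);c=np.array([r*np.cos(p)-h*np.sin(p),.1565+r*np.sin(p)+h*np.cos(p)])
    b=np.array([np.cos(a),np.sin(a)]);n=np.array([-b[1],b[0]]);q=c+.173*b-.011*n
    return np.array([q[0]-.0015,q[1]])
def plan(wps):
    o,R,tip=st();P=w2p(o['eef_pos'])[0];cur=np.array([P[0],P[2]]);y=P[1]
    b=-R[:,2];al=np.degrees(np.arctan2(b[2],b@np.array([np.cos(PAN[2]),np.sin(PAN[2]),0])));print('alpha',al)
    for w in wps:
        q=tcp(*w);d=q-cur;dy=-y;y=0
        W=p2w([d[0],dy,0])[0]-p2w([0,0,0])[0]
        da=-np.radians(w[3]-al) # raising alpha = less tilt = negative about pan y
        print(w,'tx %.1f ty %.1f tz %.1f wx %.4f wy %.4f'%(W[0]*1e3,W[1]*1e3,d[1]*1e3,.996*da,-.091*da));cur=q;al=w[3]
E
python3 - <<'E'
from plan import *
plan([(f,.1825,.0085,30) for f in (0,3,6,9,12,15,18,21,24,27,30)])
E
```

```text
t 7.98 tcp [ 0.584  -0.2573  0.2368] tip [ 0.5976 -0.1081  0.1503] tip_pan [186.9628  -0.7012 150.2799] 
R [[0.045, 0.996, 0.078], [0.498, -0.091, 0.862], [0.866, -0.0, -0.5]] F [-0.   0.5  0. ] q [-0.69  0.87  1.34  0.8   1.66 -0.85] gap -0.0001
alpha 30.021763947968626
(0, 0.1825, 0.0085, 30) tx 0.7 ty 0.4 tz 5.1 wx 0.0004 wy -0.0000
(3, 0.1825, 0.0085, 30) tx 0.1 ty 0.7 tz 9.5 wx -0.0000 wy 0.0000
(6, 0.1825, 0.0085, 30) tx 0.1 ty 1.2 tz 9.5 wx -0.0000 wy 0.0000
(9, 0.1825, 0.0085, 30) tx 0.2 ty 1.7 tz 9.4 wx -0.0000 wy 0.0000
(12, 0.1825, 0.0085, 30) tx 0.2 ty 2.2 tz 9.3 wx -0.0000 wy 0.0000
(15, 0.1825, 0.0085, 30) tx 0.2 ty 2.7 tz 9.2 wx -0.0000 wy 0.0000
(18, 0.1825, 0.0085, 30) tx 0.3 ty 3.1 tz 9.0 wx -0.0000 wy 0.0000
(21, 0.1825, 0.0085, 30) tx 0.3 ty 3.6 tz 8.9 wx -0.0000 wy 0.0000
(24, 0.1825, 0.0085, 30) tx 0.4 ty 4.1 tz 8.7 wx -0.0000 wy 0.0000
(27, 0.1825, 0.0085, 30) tx 0.4 ty 4.5 tz 8.4 wx -0.0000 wy 0.0000
(30, 0.1825, 0.0085, 30) tx 0.5 ty 4.9 tz 8.2 wx -0.0000 wy 0.0000
```

```bash
python3 -m pendant '[{"tx":0.7,"ty":0.4,"tz":2.5,"wx":0,"wy":0,"wz":0},{"tx":0,"ty":0,"tz":2.6,"wx":0,"wy":0,"wz":0},{"tx":0.1,"ty":0.3,"tz":4.7,"wx":0,"wy":0,"wz":0},{"tx":0,"ty":0.4,"tz":4.8,"wx":0,"wy":0,"wz":0},{"tx":0.1,"ty":0.6,"tz":4.7,"wx":0,"wy":0,"wz":0},{"tx":0,"ty":0.6,"tz":4.8,"wx":0,"wy":0,"wz":0},{"tx":0.1,"ty":0.8,"tz":4.7,"wx":0,"wy":0,"wz":0},{"tx":0.1,"ty":0.9,"tz":4.7,"wx":0,"wy":0,"wz":0}]'
python3 - <<'E'
from h import *
o,R,_=st();snap('wrist','wrist11.png')
E
```

```text
t: 8.65
eef_pos: [0.585, -0.2532, 0.2708]
eef_rot: [-1.667, -1.522, -0.962]
contact_force: [-0.4, -0.5, -0.3]
finger_gap: 0.0002
t 8.65 tcp [ 0.585  -0.2532  0.2708] tip [ 0.5986 -0.104   0.1843] tip_pan [182.7427  -0.0558 184.2884] 
R [[0.045, 0.996, 0.078], [0.498, -0.091, 0.862], [0.866, -0.0, -0.5]] F [-0.4 -0.5 -0.3] q [-0.69  0.82  1.34  0.81  1.7  -0.8 ] gap 0.0002
```

View pics/wrist11.png

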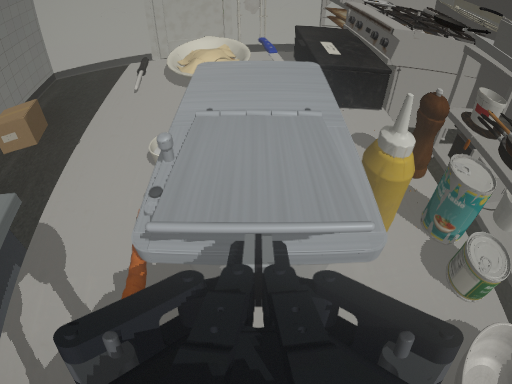

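```bash
python3 -m pendant '[{"tx":0.2,"ty":2.2,"tz":9.3,"wx":0,"wy":0,"wz":0},{"tx":0.2,"ty":2.7,"tz":9.2,"wx":0,"wy":0,"wz":0},{"tx":0.3,"ty":3.1,"tz":9,"wx":0,"wy":0,"wz":0},{"tx":0.3,"ty":3.6,"tz":8.9,"wx":0,"wy":0,"wz":0},{"tx":0.4,"ty":4.1,"tz":8.7,"wx":0,"wy":0,"wz":0},{"tx":0.4,"ty":4.5,"tz":8.4,"wx":0,"wy":0,"wz":0},{"tx":0.5,"ty":4.9,"tz":8.2,"wx":0,"wy":0,"wz":0}]'
python3 - <<'E'
from plan import *
plan([(f,.1825,.0085,30) for f in range(33,64,3)])
snap('wrist','wrist12.png')
E
```

```text
t: 9.28
eef_pos: [0.5873, -0.2276, 0.3329]
eef_rot: [-1.667, -1.522, -0.962]
contact_force: [0.8, -0.4, -1.1]
finger_gap: -0.0001
t 9.28 tcp [ 0.5873 -0.2276  0.3329] tip [ 0.6009 -0.0784  0.2464] tip_pan [157.0525  -0.1112 246.3658] 
R [[0.045, 0.996, 0.078], [0.498, -0.091, 0.862], [0.866, -0.0, -0.5]] F [ 0.8 -0.4 -1.1] q [-0.66  0.73  1.34  0.84  1.74 -0.72] gap -0.0001
alpha 30.01053955065074
(33, 0.1825, 0.0085, 30) tx 0.4 ty 4.6 tz 7.1 wx 0.0002 wy -0.0000
(36, 0.1825, 0.0085, 30) tx 0.5 ty 5.8 tz 7.6 wx -0.0000 wy 0.0000
(39, 0.1825, 0.0085, 30) tx 0.6 ty 6.1 tz 7.3 wx -0.0000 wy 0.0000
(42, 0.1825, 0.0085, 30) tx 0.6 ty 6.5 tz 7.0 wx -0.0000 wy 0.0000
(45, 0.1825, 0.0085, 30) tx 0.6 ty 6.9 tz 6.6 wx -0.0000 wy 0.0000
(48, 0.1825, 0.0085, 30) tx 0.7 ty 7.2 tz 6.3 wx -0.0000 wy 0.0000
(51, 0.1825, 0.0085, 30) tx 0.7 ty 7.5 tz 5.9 wx -0.0000 wy 0.0000
(54, 0.1825, 0.0085, 30) tx 0.7 ty 7.8 tz 5.5 wx -0.0000 wy 0.0000
(57, 0.1825, 0.0085, 30) tx 0.7 ty 8.1 tz 5.0 wx -0.0000 wy 0.0000
(60, 0.1825, 0.0085, 30) tx 0.8 ty 8.3 tz 4.6 wx -0.0000 wy 0.0000
(63, 0.1825, 0.0085, 30) tx 0.8 ty 8.6 tz 4.2 wx -0.0000 wy 0.0000
```

View pics/wrist12.png

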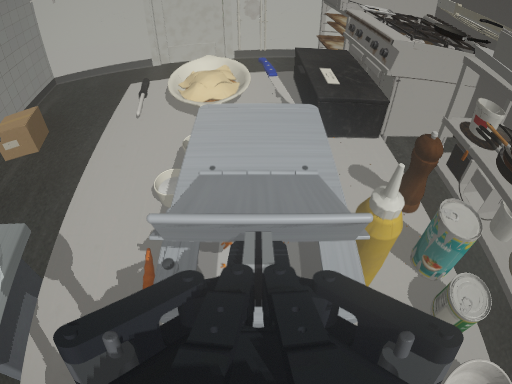

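```bash
python3 -m pendant '[{"tx":0.4,"ty":4.6,"tz":7.1,"wx":0,"wy":0,"wz":0},{"tx":0.5,"ty":5.8,"tz":7.6,"wx":0,"wy":0,"wz":0},{"tx":0.6,"ty":6.1,"tz":7.3,"wx":0,"wy":0,"wz":0},{"tx":0.6,"ty":6.5,"tz":7,"wx":0,"wy":0,"wz":0},{"tx":0.6,"ty":6.9,"tz":6.6,"wx":0,"wy":0,"wz":0},{"tx":0.7,"ty":7.2,"tz":6.3,"wx":0,"wy":0,"wz":0},{"tx":0.7,"ty":7.5,"tz":5.9,"wx":0,"wy":0,"wz":0},{"tx":0.7,"ty":7.8,"tz":5.5,"wx":0,"wy":0,"wz":0},{"tx":0.7,"ty":8.1,"tz":5,"wx":0,"wy":0,"wz":0},{"tx":0.8,"ty":8.3,"tz":4.6,"wx":0,"wy":0,"wz":0}]'
python3 - <<'E'
from plan import *
# slide corner to leaf r=.15,h=-.0013 while advancing
plan([(62,.178,.005,30),(65,.173,.001,30),(68,.167,-.0013,30),(71,.160,-.0013,30),(74,.155,-.0013,30),(77,.15,-.0013,30)]+[(f,.15,-.0013,30) for f in range(80,96,3)])
snap('wrist','wrist13.png')
E
```

```text
t: 10.17
eef_pos: [0.5937, -0.1584, 0.3954]
eef_rot: [-1.667, -1.522, -0.962]
contact_force: [-0.6, -2.3, 3.4]
finger_gap: 0.0004
t 10.17 tcp [ 0.5937 -0.1584  0.3954] tip [ 0.6073 -0.0092  0.3089] tip_pan [ 87.5722  -0.0693 308.855 ] 
R [[0.045, 0.996, 0.078], [0.498, -0.091, 0.862], [0.866, -0.0, -0.5]] F [-0.6 -2.3  3.4] q [-0.57  0.62  1.37  0.89  1.73 -0.61] gap 0.0004
alpha 29.99912357979652
(62, 0.178, 0.005, 30) tx 0.4 ty 4.4 tz -2.4 wx -0.0000 wy 0.0000
(65, 0.173, 0.001, 30) tx 0.6 ty 6.9 tz -2.3 wx -0.0000 wy 0.0000
(68, 0.167, -0.0013, 30) tx 0.8 ty 8.4 tz -2.9 wx -0.0000 wy 0.0000
(71, 0.16, -0.0013, 30) tx 1.0 ty 10.4 tz -3.5 wx -0.0000 wy 0.0000
(74, 0.155, -0.0013, 30) tx 0.9 ty 9.3 tz -2.2 wx -0.0000 wy 0.0000
(77, 0.15, -0.0013, 30) tx 0.8 ty 8.9 tz -2.8 wx -0.0000 wy 0.0000
(80, 0.15, -0.0013, 30) tx 0.7 ty 7.6 tz 1.6 wx -0.0000 wy 0.0000
(83, 0.15, -0.0013, 30) tx 0.7 ty 7.7 tz 1.2 wx -0.0000 wy 0.0000
(86, 0.15, -0.0013, 30) tx 0.7 ty 7.8 tz 0.8 wx -0.0000 wy 0.0000
(89, 0.15, -0.0013, 30) tx 0.7 ty 7.8 tz 0.4 wx -0.0000 wy 0.0000
(92, 0.15, -0.0013, 30) tx 0.7 ty 7.8 tz -0.0 wx -0.0000 wy 0.0000
(95, 0.15, -0.0013, 30) tx 0.7 ty 7.8 tz -0.4 wx -0.0000 wy 0.0000
```

View pics/wrist13.png

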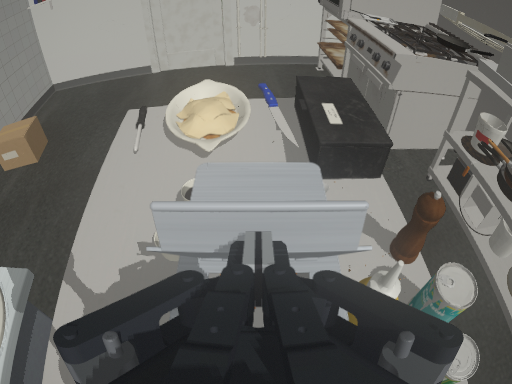

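```bash
python3 -m pendant '[{"tx":0.4,"ty":4.4,"tz":-2.4,"wx":0,"wy":0,"wz":0},{"tx":0.6,"ty":6.9,"tz":-2.3,"wx":0,"wy":0,"wz":0},{"tx":0.8,"ty":8.4,"tz":-2.9,"wx":0,"wy":0,"wz":0},{"tx":1,"ty":10.4,"tz":-3.5,"wx":0,"wy":0,"wz":0},{"tx":0.9,"ty":9.3,"tz":-2.2,"wx":0,"wy":0,"wz":0},{"tx":0.8,"ty":8.9,"tz":-2.8,"wx":0,"wy":0,"wz":0},{"tx":0.7,"ty":7.6,"tz":1.6,"wx":0,"wy":0,"wz":0},{"tx":0.7,"ty":7.7,"tz":1.2,"wx":0,"wy":0,"wz":0},{"tx":0.7,"ty":7.8,"tz":0.8,"wx":0,"wy":0,"wz":0}]'
python3 - <<'E'
from plan import *
plan([(f,.15,-.0013,30) for f in range(89,111,3)]+[(f,.15,-.0013,f-80) for f in range(113,126,3)])
snap('wrist','wrist14.png')
im=snap('scene','scene14.png');cv2.imwrite('pics/scene14c.png',cv2.resize(im[100:280,120:350,::-1],None,fx=3.3,fy=3.3,interpolation=cv2.INTER_CUBIC))
E
```

```text
t: 10.97
eef_pos: [0.6003, -0.0871, 0.3825]
eef_rot: [-1.667, -1.522, -0.962]
contact_force: [-1.1, 0.4, -1.6]
finger_gap: 0.0
t 10.97 tcp [ 0.6003 -0.0871  0.3825] tip [0.6139 0.0621 0.296 ] tip_pan [ 15.9553   0.0277 295.9582] 
R [[0.046, 0.996, 0.078], [0.498, -0.091, 0.862], [0.866, -0.0, -0.5]] F [-1.1  0.4 -1.6] q [-0.46  0.61  1.44  0.94  1.62 -0.6 ] gap 0.0
alpha 30.005922072405728
(89, 0.15, -0.0013, 30) tx 0.6 ty 8.0 tz 1.0 wx 0.0001 wy -0.0000
(92, 0.15, -0.0013, 30) tx 0.7 ty 7.8 tz -0.0 wx -0.0000 wy 0.0000
(95, 0.15, -0.0013, 30) tx 0.7 ty 7.8 tz -0.4 wx -0.0000 wy 0.0000
(98, 0.15, -0.0013, 30) tx 0.7 ty 7.8 tz -0.8 wx -0.0000 wy 0.0000
(101, 0.15, -0.0013, 30) tx 0.7 ty 7.7 tz -1.2 wx -0.0000 wy 0.0000
(104, 0.15, -0.0013, 30) tx 0.7 ty 7.6 tz -1.6 wx -0.0000 wy 0.0000
(107, 0.15, -0.0013, 30) tx 0.7 ty 7.6 tz -2.0 wx -0.0000 wy 0.0000
(110, 0.15, -0.0013, 30) tx 0.7 ty 7.4 tz -2.4 wx -0.0000 wy 0.0000
(113, 0.15, -0.0013, 33) tx 1.1 ty 11.5 tz 5.2 wx -0.0522 wy 0.0048
(116, 0.15, -0.0013, 36) tx 1.1 ty 11.8 tz 4.6 wx -0.0522 wy 0.0048
(119, 0.15, -0.0013, 39) tx 1.1 ty 12.0 tz 4.0 wx -0.0522 wy 0.0048
(122, 0.15, -0.0013, 42) tx 1.1 ty 12.2 tz 3.3 wx -0.0522 wy 0.0048
(125, 0.15, -0.0013, 45) tx 1.1 ty 12.4 tz 2.7 wx -0.0522 wy 0.0048
```

View pics/wrist14.png

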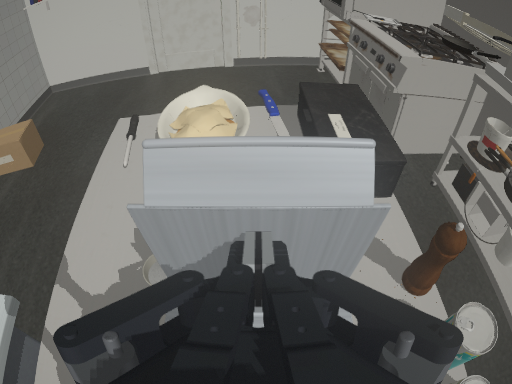

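View pics/scene14c.png

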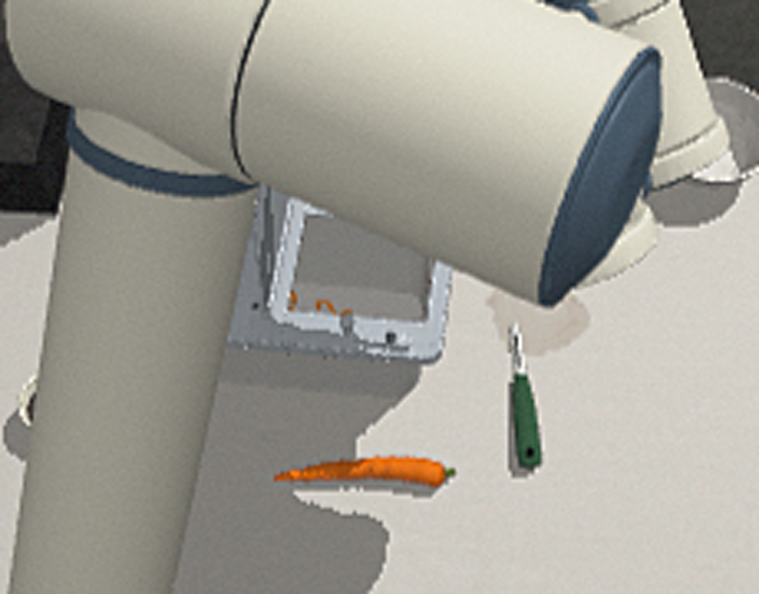

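```bash
python3 -m pendant '[{"tx":0.6,"ty":8,"tz":0.7,"wx":0,"wy":0,"wz":0},{"tx":0.7,"ty":7.8,"tz":0,"wx":0,"wy":0,"wz":0},{"tx":0.7,"ty":7.8,"tz":-0.4,"wx":0,"wy":0,"wz":0},{"tx":0.7,"ty":7.8,"tz":-0.8,"wx":0,"wy":0,"wz":0},{"tx":0.7,"ty":7.7,"tz":-1.2,"wx":0,"wy":0,"wz":0},{"tx":0.7,"ty":7.6,"tz":-1.6,"wx":0,"wy":0,"wz":0},{"tx":0.7,"ty":7.6,"tz":-2,"wx":0,"wy":0,"wz":0},{"tx":0.7,"ty":7.4,"tz":-2.4,"wx":0,"wy":0,"wz":0}]'
python3 -m pendant '[{"tx":1.1,"ty":11.5,"tz":5.2,"wx":-0.0522,"wy":0.0048,"wz":0},{"tx":1.1,"ty":11.8,"tz":4.6,"wx":-0.0522,"wy":0.0048,"wz":0},{"tx":1.1,"ty":12,"tz":4,"wx":-0.0522,"wy":0.0048,"wz":0},{"tx":1.1,"ty":12.2,"tz":3.3,"wx":-0.0522,"wy":0.0048,"wz":0},{"tx":1.1,"ty":12.4,"tz":2.7,"wx":-0.0522,"wy":0.0048,"wz":0}]'
python3 - <<'E'
from plan import *
plan([(f,.15,-.0013,f-80) for f in range(128,160,3)])
snap('wrist','wrist15.png')
E
```

```text
t: 11.73
eef_pos: [0.6058, -0.0254, 0.3744]
eef_rot: [-1.667, -1.522, -0.962]
contact_force: [-0.1, -0.3, -0.6]
finger_gap: -0.0
t: 12.15
eef_pos: [0.6113, 0.0346, 0.3945]
eef_rot: [-1.852, -1.691, -0.764]
contact_force: [-0.2, -0.4, -0.6]
finger_gap: -0.0001
t 12.15 tcp [0.6113 0.0346 0.3945] tip [0.6223 0.1561 0.2718] tip_pan [-78.3706  -0.0949 271.8259] 
R [[0.065, 0.996, 0.064], [0.706, -0.091, 0.702], [0.705, -0.0, -0.709]] F [-0.2 -0.4 -0.6] q [-0.23  0.53  1.46  0.79  1.37 -0.39] gap -0.0001
alpha 45.15760698396417
(128, 0.15, -0.0013, 48) tx 1.2 ty 12.5 tz 2.2 wx -0.0494 wy 0.0045
(131, 0.15, -0.0013, 51) tx 1.1 ty 12.6 tz 1.4 wx -0.0522 wy 0.0048
(134, 0.15, -0.0013, 54) tx 1.2 ty 12.6 tz 0.7 wx -0.0522 wy 0.0048
(137, 0.15, -0.0013, 57) tx 1.2 ty 12.6 tz 0.1 wx -0.0522 wy 0.0048
(140, 0.15, -0.0013, 60) tx 1.2 ty 12.6 tz -0.6 wx -0.0522 wy 0.0048
(143, 0.15, -0.0013, 63) tx 1.2 ty 12.6 tz -1.3 wx -0.0522 wy 0.0048
(146, 0.15, -0.0013, 66) tx 1.1 ty 12.5 tz -1.9 wx -0.0522 wy 0.0048
(149, 0.15, -0.0013, 69) tx 1.1 ty 12.4 tz -2.6 wx -0.0522 wy 0.0048
(152, 0.15, -0.0013, 72) tx 1.1 ty 12.2 tz -3.2 wx -0.0522 wy 0.0048
(155, 0.15, -0.0013, 75) tx 1.1 ty 12.0 tz -3.9 wx -0.0522 wy 0.0048
(158, 0.15, -0.0013, 78) tx 1.1 ty 11.8 tz -4.5 wx -0.0522 wy 0.0048
```

View pics/wrist15.png

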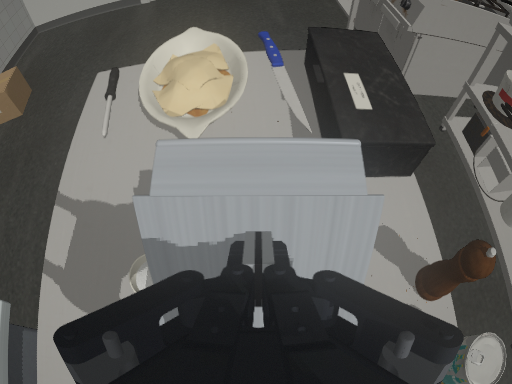

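```bash
python3 -m pendant '[{"tx":1.2,"ty":12.5,"tz":2.2,"wx":-0.0494,"wy":0.0045,"wz":0},{"tx":1.1,"ty":12.6,"tz":1.4,"wx":-0.0522,"wy":0.0048,"wz":0},{"tx":1.2,"ty":12.6,"tz":0.7,"wx":-0.0522,"wy":0.0048,"wz":0},{"tx":1.2,"ty":12.6,"tz":0.1,"wx":-0.0522,"wy":0.0048,"wz":0},{"tx":1.2,"ty":12.6,"tz":-0.6,"wx":-0.0522,"wy":0.0048,"wz":0},{"tx":1.2,"ty":12.6,"tz":-1.3,"wx":-0.0522,"wy":0.0048,"wz":0},{"tx":1.1,"ty":12.5,"tz":-1.9,"wx":-0.0522,"wy":0.0048,"wz":0},{"tx":1.1,"ty":12.4,"tz":-2.6,"wx":-0.0522,"wy":0.0048,"wz":0},{"tx":1.1,"ty":12.2,"tz":-3.2,"wx":-0.0522,"wy":0.0048,"wz":0},{"tx":1.1,"ty":12,"tz":-3.9,"wx":-0.0522,"wy":0.0048,"wz":0}]'
python3 - <<'E'
from plan import *
plan([(f,.15,-.0013,f-80) for f in (157,159,161,163,165,167,169)]+[(171,.15,-.0013,90),(173,.15,-.0013,90),(175,.15,-.0013,90)])
snap('wrist','wrist16.png')
E
```

```text
t: 13.03
eef_pos: [0.6226, 0.1591, 0.385]
eef_rot: [-2.179, -1.989, -0.286]
contact_force: [0.4, -0.3, -0.3]
finger_gap: -0.0004
t 13.03 tcp [0.6226 0.1591 0.385 ] tip [0.6265 0.2037 0.2179] tip_pan [-126.234    -0.2508  217.8844] 
R [[0.088, 0.996, 0.023], [0.962, -0.091, 0.258], [0.259, -0.001, -0.966]] F [ 0.4 -0.3 -0.3] q [0.09 0.52 1.36 0.27 1.22 0.09] gap -0.0004
alpha 74.99101303125356
(157, 0.15, -0.0013, 77) tx 0.8 ty 8.0 tz -2.6 wx -0.0349 wy 0.0032
(159, 0.15, -0.0013, 79) tx 0.7 ty 7.8 tz -3.2 wx -0.0348 wy 0.0032
(161, 0.15, -0.0013, 81) tx 0.7 ty 7.7 tz -3.5 wx -0.0348 wy 0.0032
(163, 0.15, -0.0013, 83) tx 0.7 ty 7.6 tz -3.7 wx -0.0348 wy 0.0032
(165, 0.15, -0.0013, 85) tx 0.7 ty 7.4 tz -4.0 wx -0.0348 wy 0.0032
(167, 0.15, -0.0013, 87) tx 0.7 ty 7.3 tz -4.3 wx -0.0348 wy 0.0032
(169, 0.15, -0.0013, 89) tx 0.7 ty 7.1 tz -4.5 wx -0.0348 wy 0.0032
(171, 0.15, -0.0013, 90) tx 0.4 ty 4.0 tz -4.9 wx -0.0174 wy 0.0016
(173, 0.15, -0.0013, 90) tx 0.1 ty 0.8 tz -5.2 wx -0.0000 wy 0.0000
(175, 0.15, -0.0013, 90) tx 0.1 ty 0.6 tz -5.2 wx -0.0000 wy 0.0000
```

View pics/wrist16.png

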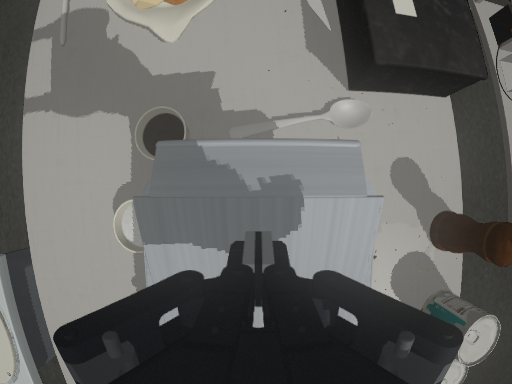

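```bash
python3 -m pendant '[{"tx":0.8,"ty":8,"tz":-2.6,"wx":-0.0349,"wy":0.0032,"wz":0},{"tx":0.7,"ty":7.8,"tz":-3.2,"wx":-0.0348,"wy":0.0032,"wz":0},{"tx":0.7,"ty":7.7,"tz":-3.5,"wx":-0.0348,"wy":0.0032,"wz":0},{"tx":0.7,"ty":7.6,"tz":-3.7,"wx":-0.0348,"wy":0.0032,"wz":0},{"tx":0.7,"ty":7.4,"tz":-4,"wx":-0.0348,"wy":0.0032,"wz":0},{"tx":0.7,"ty":7.3,"tz":-4.3,"wx":-0.0348,"wy":0.0032,"wz":0},{"tx":0.7,"ty":7.1,"tz":-4.5,"wx":-0.0348,"wy":0.0032,"wz":0},{"tx":0.4,"ty":4,"tz":-4.9,"wx":-0.0174,"wy":0.0016,"wz":0},{"tx":0.1,"ty":0.8,"tz":-5,"wx":0,"wy":0,"wz":0},{"tx":0,"ty":0,"tz":0,"wx":0,"wy":0,"wz":0}]'
python3 - <<'E'
from plan import *
st()
snap('wrist','wrist17.png')
E
```

```text
t: 13.92
eef_pos: [0.6279, 0.216, 0.3481]
eef_rot: [-2.317, -2.116, 0.001]
contact_force: [-0.1, 0.0, 0.0]
finger_gap: 0.0002
t 13.92 tcp [0.6279 0.216  0.3481] tip [0.6274 0.2165 0.1751] tip_pan [-138.9753   -0.5943  175.1495] 
R [[0.091, 0.996, -0.003], [0.996, -0.091, 0.002], [0.002, -0.003, -1.0]] F [-0.1  0.   0. ] q [0.24 0.6  1.31 0.   1.24 0.33] gap 0.0002
```

View pics/wrist17.png

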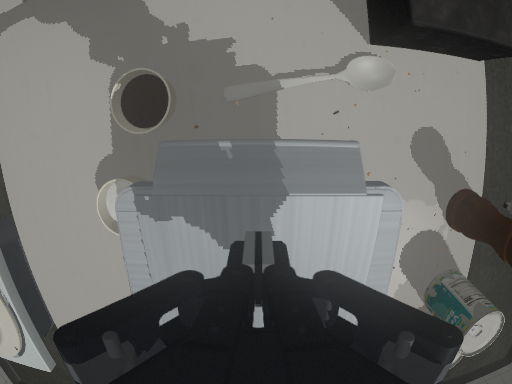

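```bash
python3 -m pendant '[{"tx":0,"ty":0,"tz":-4,"wx":0,"wy":0,"wz":0},{"tx":0,"ty":0,"tz":-4,"wx":0,"wy":0,"wz":0},{"tx":0,"ty":0,"tz":-3,"wx":0,"wy":0,"wz":0},{"tx":0,"ty":0,"tz":-2.5,"wx":0,"wy":0,"wz":0},{"tx":0,"ty":0,"tz":-2,"wx":0,"wy":0,"wz":0},{"tx":0,"ty":0,"tz":0,"wx":0,"wy":0,"wz":0},{"tx":0,"ty":0,"tz":0,"wx":0,"wy":0,"wz":0}]'
python3 -m pendant '[{"tx":0,"ty":0,"tz":-1,"wx":0,"wy":0,"wz":0},{"tx":0,"ty":0,"tz":0,"wx":0,"wy":0,"wz":0}]'
```

```text
t: 14.55
eef_pos: [0.6282, 0.216, 0.334]
eef_rot: [-2.319, -2.116, -0.001]
contact_force: [0.3, 1.1, -0.3]
finger_gap: -0.0001
t: 14.72
eef_pos: [0.6282, 0.216, 0.3331]
eef_rot: [-2.32, -2.116, -0.001]
contact_force: [-0.6, -0.0, -0.1]
finger_gap: -0.0002
```

```bash
python3 -m pendant '[{"tx":0,"ty":0,"tz":-1,"wx":0,"wy":0,"wz":0},{"tx":0,"ty":0,"tz":0,"wx":0,"wy":0,"wz":0}]'
python3 -m pendant '[{"tx":0,"ty":0,"tz":-0.7,"wx":0,"wy":0,"wz":0},{"tx":0,"ty":0,"tz":0,"wx":0,"wy":0,"wz":0}]'
python3 - <<'E'
from h import *
st();snap('wrist','wrist18.png')
E
```

```text
t: 14.88
eef_pos: [0.6282, 0.216, 0.332]
eef_rot: [-2.319, -2.116, -0.001]
contact_force: [-0.7, 1.1, -0.7]
finger_gap: -0.0001
t: 15.05
eef_pos: [0.6282, 0.216, 0.3313]
eef_rot: [-2.32, -2.116, -0.001]
contact_force: [-0.4, -0.4, 0.1]
finger_gap: -0.0004
t 15.05 tcp [0.6282 0.216  0.3313] tip [0.6281 0.2163 0.1583] tip_pan [-138.8423    0.1447  158.3044] 
R [[0.091, 0.996, -0.001], [0.996, -0.091, 0.001], [0.001, -0.001, -1.0]] F [-0.4 -0.4  0.1] q [0.24 0.62 1.32 0.   1.2  0.33] gap -0.0004
```

View pics/wrist18.png

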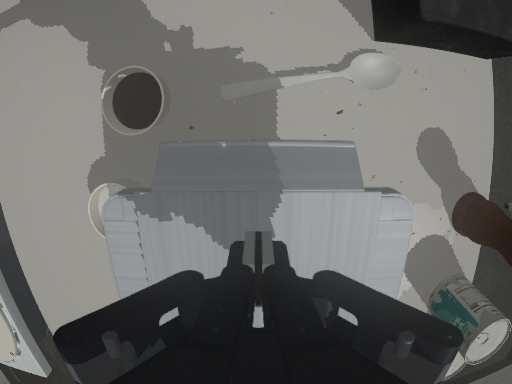

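Not yet at the stop (no force rise); continuing in small steps.

```bash
for i in 1 2 3; do :; done
python3 -m pendant '[{"tx":0,"ty":0,"tz":-0.7,"wx":0,"wy":0,"wz":0},{"tx":0,"ty":0,"tz":0,"wx":0,"wy":0,"wz":0}]'|grep -E 'eef_pos|force'
python3 -m pendant '[{"tx":0,"ty":0,"tz":-0.7,"wx":0,"wy":0,"wz":0},{"tx":0,"ty":0,"tz":0,"wx":0,"wy":0,"wz":0}]'|grep -E 'eef_pos|force'
```

```text
eef_pos: [0.6282, 0.216, 0.3306]
contact_force: [0.5, -0.0, -0.7]
eef_pos: [0.6283, 0.216, 0.3302]
contact_force: [-2.1, -0.8, 2.9]
```

```bash

python3 -m pendant '[{"tx":0,"ty":0,"tz":-0.5,"wx":0,"wy":0,"wz":0},{"tx":0,"ty":0,"tz":0,"wx":0,"wy":0,"wz":0},{"tx":0,"ty":0,"tz":0,"wx":0,"wy":0,"wz":0}]'|grep -E 'eef_pos|force'
```

```text
eef_pos: [0.6283, 0.216, 0.33]
contact_force: [-2.2, 0.5, 7.0]
```

```bash

python3 -m pendant '[{"tx":0,"ty":0,"tz":-0.4,"wx":0,"wy":0,"wz":0},{"tx":0,"ty":0,"tz":0,"wx":0,"wy":0,"wz":0},{"tx":0,"ty":0,"tz":0,"wx":0,"wy":0,"wz":0}]'|grep -E 'eef_pos|force'
python3 -m pendant '[{"tx":0,"ty":0,"tz":2,"wx":0,"wy":0,"wz":0},{"tx":0,"ty":0,"tz":8,"wx":0,"wy":0,"wz":0},{"tx":0,"ty":0,"tz":20,"wx":0,"wy":0,"wz":0},{"tx":0,"ty":0,"tz":30,"wx":0,"wy":0,"wz":0},{"tx":0,"ty":-10,"tz":30,"wx":0,"wy":0,"wz":0},{"tx":-15,"ty":-20,"tz":25,"wx":0,"wy":0,"wz":0},{"tx":-20,"ty":-20,"tz":20,"wx":0,"wy":0,"wz":0},{"tx":-20,"ty":-20,"tz":0,"wx":0,"wy":0,"wz":0},{"tx":0,"ty":0,"tz":0,"wx":0,"wy":0,"wz":0},{"tx":0,"ty":0,"tz":0,"wx":0,"wy":0,"wz":0}]'
python3 - <<'E'
from h import *
st();snap('wrist','wrist19.png')
E
```

```text
eef_pos: [0.6283, 0.216, 0.3299]
contact_force: [-2.9, -0.2, 11.4]
t: 16.77
eef_pos: [0.5725, 0.1452, 0.4652]
eef_rot: [-2.321, -2.116, -0.002]
contact_force: [0.4, -1.1, -0.0]
finger_gap: 0.0001
t 16.77 tcp [0.5725 0.1452 0.4652] tip [0.5726 0.1455 0.2922] tip_pan [-63.3212 -48.6749 292.1951] 
R [[0.093, 0.996, 0.0], [0.996, -0.093, 0.002], [0.002, 0.0, -1.0]] F [ 0.4 -1.1 -0. ] q [0.15 0.39 1.35 0.   1.4  0.24] gap 0.0001
```

View pics/wrist19.png

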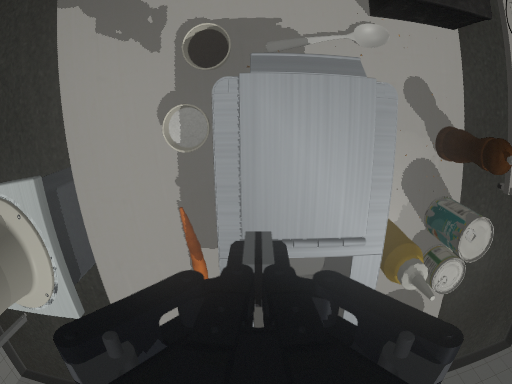

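```bash

python3 -m pendant '[{"tx":-20,"ty":25,"tz":0,"wx":0,"wy":0,"wz":0},{"tx":-20,"ty":25,"tz":0,"wx":0,"wy":0,"wz":0},{"tx":-20,"ty":25,"tz":0,"wx":0,"wy":0,"wz":0},{"tx":-20,"ty":25,"tz":0,"wx":0,"wy":0,"wz":0},{"tx":-20,"ty":25,"tz":0,"wx":0,"wy":0,"wz":0},{"tx":-20,"ty":25,"tz":0,"wx":0,"wy":0,"wz":0},{"tx":-20,"ty":25,"tz":0,"wx":0,"wy":0,"wz":0},{"tx":-20,"ty":25,"tz":0,"wx":0,"wy":0,"wz":0},{"tx":-20,"ty":25,"tz":0,"wx":0,"wy":0,"wz":0},{"tx":-20,"ty":25,"tz":0,"wx":0,"wy":0,"wz":0},{"tx":-15,"ty":20,"tz":0,"wx":0,"wy":0,"wz":0},{"tx":0,"ty":0,"tz":0,"wx":0,"wy":0,"wz":0}]'
python3 - <<'E'
from h import *
st()
for n in('top','scene'):
    im=snap(n,n+'20.png');cv2.imwrite(f'pics/{n}20c.png',cv2.resize(im[100:290,100:360,::-1],None,fx=3,fy=3,interpolation=cv2.INTER_CUBIC))
E
```

```text
t: 17.82
eef_pos: [0.3559, 0.4197, 0.4637]
eef_rot: [-2.315, -2.12, -0.0]
contact_force: [0.6, -0.2, 0.3]
finger_gap: -0.0003
t 17.82 tcp [0.3559 0.4197 0.4637] tip [0.3556 0.4201 0.2907] tip_pan [-317.0011 -289.8242  290.6901] 
R [[0.088, 0.996, -0.002], [0.996, -0.088, 0.002], [0.002, -0.002, -1.0]] F [ 0.6 -0.2  0.3] q [0.76 0.33 1.45 0.   1.36 0.85] gap -0.0003
```

View pics/top20c.png

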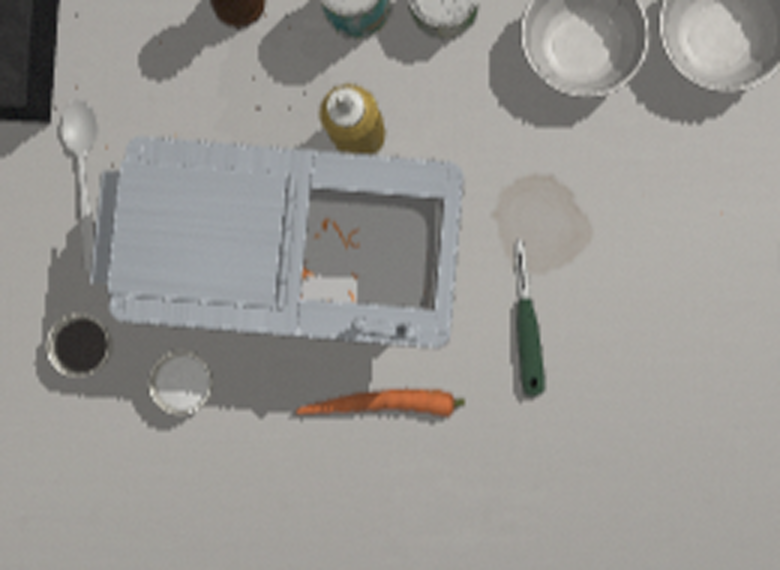

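View pics/scene20c.png

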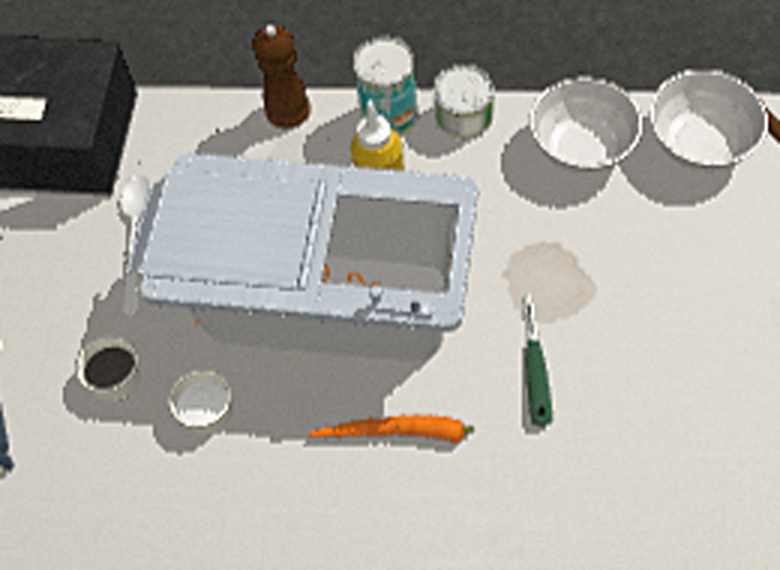

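The flap lies flat on the closed half. The catch lies along the edge (pivot about 402,329, peg about 360,322 in the top crop). The pan and the things around it stand in the same pixels as at the start.

```bash
python3 - <<'E'
from h import *
print(arm.finish_job())
E
```

```text
the job is handed in; nothing more can be done
None
```

The pan is open for service, and I handed the job in at about 18 s of the 54 s allowed. All contact was with the outside of the closed fingers.

- **Catch:** I pushed the peg round towards the hinge. From the wrist camera it ended at about 1.6 rad, lying along the lid's edge and clear of the flap.
- **Flap:** I put a fingertip under the lip and swung the flap over slowly. I pressed it down until the force showed it had stopped, at about 11 N, the highest reading I saw. The fingertip then stood at about 157 mm, which matches the flap lying flat.
- **Last checks:** With the arm drawn back, the top and scene pictures show:
  - The flap lies flat on the closed half, and the catch lies along the front edge.
  - The pan, ramekins, carrot, peeler, bottle and spoon look unmoved. I did not check the tongs in the last pictures, but the arm did not go near them.

No check failed or disagreed. The flap's and catch's final angles come from the pictures and the press height, because the robot does not report them.

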